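# Load the reagent carousel and bar its dial cover

## Task

Stand each reagent bottle that is out on the worktop in its own compartment of the round carousel - the smallest (amber) in the compartment with one stud on the rim, the middle-sized one in that with two studs, the largest in that with three - turning the dial cover (it has an upright pin for this) so that its opening lies over the compartment wanted. When all are in, turn the opening squarely over the solid blank segment beside the two forks, then lay the loose retaining bar into both forks until both ends rest fully on the slot bottoms, and let go. Leave the other things on the worktop where they are.

Things in the scene. Friction and masses are not known exactly. Their poses are not given: they have to be found in the camera images.
- carousel: Fixed round grey tub, 256 mm across the foot; aluminium rim 244 mm across, top 118 mm above the worktop. Origin: centre of the underside, on the cover's axis; z up. Inside (200 mm diameter) four 90-degree compartments, 3 mm walls between, their middles counter-clockwise from its +x axis: 0 deg blank (no studs, forks on either side), 90 one stud, 180 two, 270 three studs
- pocket_1 (a point): Middle of the floor of the one-stud compartment, 58 mm from the axis, 47 mm above the worktop
- pocket_2 (a point): Middle of the floor of the two-stud compartment, 58 mm from the axis, 25 mm above the worktop
- pocket_3 (a point): Middle of the floor of the three-stud compartment, 58 mm from the axis, 9 mm above the worktop
- blank (a point): Middle of the top of the solid blank segment, 58 mm from the axis, 114 mm above the worktop. (The other floors are stepped so that each right bottle's top ends 114 to 115 mm above the worktop, 4 mm below the cover.)
- cover (a joint): Angle (rad) of the white dial cover, a disc 208 mm across, underside 119, top 125 mm above the worktop; grows counter-clockwise from above. 0: opening over the blank, 1.571: one stud, 3.142: two, 4.712: three studs. Stops at -0.3 and 5.0. Light friction (2 N at the pin), stays where left. The opening is a 70-degree notch, open at the rim, round a hub 40 mm across and 12 mm high
- opening (a point): Middle of the cover's opening, 58 mm from the axis, level with the cover's top
- cover_pin (a point): Point to grip on the cover's upright steel pin (16 mm diameter, 36 mm high, its top 161 mm above the worktop), 145 mm above the worktop. The pin stands 70 mm from the axis, on the far side of the axis from the opening
- oil_bottle: Smallest bottle, amber with a black cap: 28 mm diameter, 67 mm high; cap 22 mm in diameter, the top 19 mm. Origin: centre of its underside. For the one-stud compartment. May be absent
- stain_bottle: Middle-sized white bottle with a tall ribbed white cap: 35 mm diameter, 89 mm high; cap 30 mm in diameter, the top 31 mm. Origin: centre of its underside. For the two-stud compartment. May be absent
- fix_bottle: Largest bottle, white with a blue cap: 42 mm diameter, 106 mm high; cap 30 mm in diameter, the top 23 mm. Origin: centre of its underside. For the three-stud compartment. May be absent
- bar: Loose steel retaining bar, 14 mm diameter, 216 mm long, 0.18 kg, lying on the worktop. Origin: middle of its axis; x along the bar. Black rubber grip 20 mm diameter over the middle 60 mm; two square 28 mm flanges, 6 mm thick, 81 mm either side of the middle (they go just inside the forks and carry the bar with its axis 14 mm above the worktop). The two ends are alike
- bar_end_a (a point): Point on the bar's axis 100 mm from the middle, on the +x side
- bar_end_b (a point): Point on the bar's axis 100 mm from the middle, on the -x side
- fork_mid (a point): Where the middle of the bar's axis lies when fully seated: 75 mm from the carousel's axis over the blank, 145 mm above the worktop, the bar along the carousel's y. The two aluminium forks stand 94 mm either side of it, 12 mm thick; their upright slots, open at the top, are 17 mm wide, bottoms 138 and tops 162 mm above the worktop, mouths flared to 29 mm over the top 13 mm
- timer: White laboratory timer, 66 x 66 x 19 mm, a bystander; origin: centre of its underside
- tape_roll: Roll of label tape lying flat, 68 mm across, 19 mm high, a bystander; origin: centre of its underside
- cup: Specimen cup with a red lid, 67 mm across, 68 mm high, a bystander; origin: centre of its underside
- petri_dish: Closed petri dish, 60 mm across, 15 mm high, a bystander; origin: centre of its underside
- wash_bottle: White dropper bottle with a red tip, 53 mm across, 123 mm high, a bystander; origin: centre of its underside
- slide_box: Flat blue box, 90 x 162 x 42 mm, a bystander; origin: centre of its underside
- notepad: Spiral notepad, 110 x 74 x 13 mm, a bystander; origin: centre of its underside
Things that resemble listed ones, but are neither listed nor needed, are in the scene too. What is shaped like the stain_bottle but pink is not meant.

How it is judged (in metres and radians):
On the way, in this order (a step that is already met when the one before it is completed fails the run):
1. every bottle that was out stands in its own compartment (horizontal distance between oil_bottle and pocket_1 below 0.042 m and z of oil_bottle in the frame of pocket_1 between -0.006 and 0.006 m and angle between each of oil_bottle, stain_bottle, fix_bottle's own z axis and vertical below 0.15 rad and horizontal distance between stain_bottle and pocket_2 below 0.042 m and z of stain_bottle in the frame of pocket_2 between -0.006 and 0.006 m and horizontal distance between fix_bottle and pocket_3 below 0.042 m and z of fix_bottle in the frame of pocket_3 between -0.006 and 0.006 m), for 0.2 s.
2. the cover's opening is turned over the blank (value of joint cover between -0.09 and 0.09 rad), for 0.2 s.
3. the bar lies in both forks, both ends down (horizontal distance between bar and fork_mid below 0.01 m and angle between the x axis of bar and the y axis of carousel, either way round below 0.06 rad and z of bar_end_a in the frame of fork_mid between -0.004 and 0.003 m and z of bar_end_b in the frame of fork_mid between -0.004 and 0.003 m), for 0.2 s.
At the end, for the whole second after the job is handed in: Each bottle present stands (tilt under 0.15 rad) on its own compartment's floor, within 42 mm of the middle; cover within 0.09 rad of the blank; bar at rest in both forks, middle within 10 mm of fork_mid, along the carousel's y within 0.06 rad, both ends 4 mm below to 3 mm above seated height (all of step 1 and all of step 2 and all of step 3 and linear speed of bar below 0.02 m/s); the robot touches nothing.
It fails at once if one of the bystanders is knocked more than 50 mm aside (distance of any of timer, tape_roll, cup, petri_dish, wash_bottle, slide_box, notepad from where it was at the start of the episode above 0.05 m).
Of oil_bottle, stain_bottle, fix_bottle only 2 to 3 are there at a start; the rules pass over those that are not, and their reading is None.
At some moment in a run one of bar may be knocked a few centimetres aside while the robot is not near it.
Once in a run the grip may slacken for a moment while it holds something.
It also fails if it takes over 210 s, if anything falls off the work surface, if the arm or the gripper's body presses on something with over 40 N, if the wrist force passes 120 N, or if a joint passes its speed limit or range.

## Robot

A 7-joint arm with a two-finger parallel gripper is mounted at the origin on a cart in front of the work surface, level with it; the furniture and walls round the work are solid. World frame = base frame: x ahead of the robot, y to its left, z up, the work surface at z = 0. Lengths are in mm, angles in rad, forces in N, time in s.
With the tool pointing down it reaches from about 400 to 925 mm from the base axis. Payload 4.1 kg.
Tool frame: the origin (TCP) lies at the very end of the fingers, on their centre line; the grasp point (between the pads) lies 19 mm behind it; z points along the fingers, y is the line along which they close (so a half turn about z gives the same grasp; the last joint's range is limited). The gripper opens to 85 mm and grips with 20 to 120 N. Pads are 22 mm wide; open, the fingers measure 114 mm over their backs; the gripper's body (76 mm by 85 mm) begins 54 mm behind the grasp point. The pads swing forward as they close: fully open they stand 13 mm farther back than shut.
Start: joints at [-1.202, 0.398, 0.045, 1.537, -0.019, 1.207, -0.051], TCP at [293.086, 580.21, 231.347] pointing down, gripper open.
Joint ranges: [-2.82, 2.82], [-0.49, 2.23], [-1.37, 1.46], [0, 2.46], [-1.36, 4.5], [0.23, 2], [-2.94, 2.94]. Speed limits (rad/s): [2.57, 2.57, 3.14, 3.14, 3.14, 3.14, 3.14].

## Interface

Orientations are given as [roll, pitch, yaw] about the fixed x, y, z axes, in that order (R = Rz(yaw) Ry(pitch) Rx(roll)).
In Python, from workcell import ctrl, get_image gives the robot as it stands.
- The arm moves only by the tool move_arm, never from a script. Its argument "steps" is a list of rows, each an object with "delta_pos": the shift along the tool's x, y, z in mm, a list of three; "twist": the turn about the tool's z in rad. In form: [{"delta_pos": [tx, ty, tz], "twist": twist}, ...]. A call has 1 to 12 rows; each row shifts and turns the commanded pose from where the row before left it, along the tool's axes as they then stand; what a row does not reach is not made up. A row lasts 1/12 s, in which the tool goes at most 41.7 mm and 7.16 degrees, less where a joint would pass 70% of its speed; a pose out of reach is approached as far as the arm can. A call with a gripper value outside its range is refused whole. "gripper" is the finger opening in mm, from 0 to 85.4, set as the call begins (left out, the last holds). The fingers move at their own pace and stop on an object; "force" is the grip in N (left out, the last holds). Time passes only in rows, so rows that do not move let the fingers close. It gives the time, the measured TCP pose, the force, the opening and the grip force at its end, in the units of the state.
- ctrl.get_state(): the state, without advancing time (a new reading comes with each control period).
- get_image(name): name is "scene" or "side" or "wrist"; returns a dict with "image" (420x560x3 uint8, red, green, blue), "fovy" (degrees; the focal length in pixels is half the picture's height over the tangent of half this angle, whatever the lens; pixels are square), "cx", "cy" (the principal point, pixels), "world_to_cam" (4x4, takes a point from world to camera coordinates); the wrist camera has in their place "tool_from_camera" (4x4, takes a point from camera to tool coordinates, whose origin is the TCP and whose axes are the flange's). Camera axes: x right, y down, z forward; pixel columns grow to the right and rows downward; lengths in mm; the calibration is good to about 2 mm. The wrist camera is an equidistant fisheye: a pixel r from the principal point sees the ray r / f radians off the axis. A picture is of the moment at which its call begins: read the wrist's pose just before it. There is no depth.
- ctrl.sign_off(): hands the job in; it is judged then, once.
The state is a dict: "clock": time; "joint_positions": joint angles; "qd": joint speeds; "joint_efforts": joint torques, N m; "tcp_pos": TCP position; "tcp_rot": TCP orientation; "ft_force": force on the tool from outside, world axes, zero at the start; "wrist_torque": the same for the moment, N m; "gripper_width": finger opening in mm; "finger_force": force on a finger pad.
Only numpy, scipy, OpenCV 4.12 (cv2) and the standard library are available. Lean on these libraries where they do the work, as an engineer would, in place of code of your own. Each camera call takes 0.05 s, during which the arm holds its last target. There are 200 camera calls.

## Working session

There is one attempt and no reset: what is moved stays moved. The work goes in short steps, Python scripts to look and compute and a tool call to move; the robot and the scene stay as the last step left them, time stands still between calls to the robot, and variables do not carry over. Pictures are saved under pics/ and viewed, at most 14 in all, crops included, and the job is handed in when it is done.

Besides the shell and the picture viewer there is one more tool, called after "Call:" as name(argument=value, ...) on one line, values as JSON. move_arm: Moves the arm, as the interface text tells. Its arguments: {"type":"object","properties":{"steps":{"type":"array","items":{"type":"object","properties":{"delta_pos":{"type":"array","items":{"type":"number"}},"twist":{"type":"number"}}}},"gripper":{"type":"number"},"force":{"type":"number"}},"required":["steps"]}

```bash
ls; mkdir -p pics; cat > h.py <<'E'
import numpy as np, cv2
from scipy.spatial.transform import Rotation as R
from workcell import ctrl, get_image
def snap(n, f=None):
    st=ctrl.get_state(); d=get_image(n); d['st']=st
    if f: cv2.imwrite('pics/'+f, cv2.cvtColor(d['image'],cv2.COLOR_RGB2BGR))
    return d
def ray(d,u,v):
    f=210/np.tan(np.radians(d['fovy'])/2); x,y=u-d['cx'],v-d['cy']
    if 'world_to_cam' in d:
        M=np.linalg.inv(np.array(d['world_to_cam'])); c=np.array([x/f,y/f,1])
    else:
        st=d['st']; T=np.eye(4); T[:3,:3]=R.from_euler('xyz',st['tcp_rot']).as_matrix(); T[:3,3]=st['tcp_pos']
        M=T@np.array(d['tool_from_camera']); r=np.hypot(x,y)+1e-9; a=r/f
        c=np.array([np.sin(a)*x/r,np.sin(a)*y/r,np.cos(a)])
    w=M[:3,:3]@c; return M[:3,3],w/np.linalg.norm(w)
def on(d,u,v,z):
    o,w=ray(d,u,v); return (o+w*(z-o[2])/w[2]).round(1)
def proj(d,p):
    f=210/np.tan(np.radians(d['fovy'])/2)
    if 'world_to_cam' in d:
        c=(np.array(d['world_to_cam'])@np.append(p,1))[:3]; return c[:2]/c[2]*f+[d['cx'],d['cy']]
    st=d['st']; T=np.eye(4); T[:3,:3]=R.from_euler('xyz',st['tcp_rot']).as_matrix(); T[:3,3]=st['tcp_pos']
    c=(np.linalg.inv(T@np.array(d['tool_from_camera']))@np.append(p,1))[:3]
    a=np.arctan2(np.hypot(*c[:2]),c[2]); return c[:2]/np.hypot(*c[:2])*a*f+[d['cx'],d['cy']]
E
python3 - <<'E'
from h import *
for n in ('scene','side','wrist'):
    d=snap(n,n+'0.png'); print(n,d['fovy'],d['cx'],d['cy'])
    if n!='wrist': print(np.linalg.inv(d['world_to_cam']).round(2))
    else: print(d['tool_from_camera'])
print(ctrl.get_state())
a=[cv2.imread(f'pics/{n}0.png') for n in('scene','side')]
E
```

```text
pics
scene 57.677019912825294 279.75005088419493 208.75942246387234
[[-6.8000e-01 -3.2000e-01  6.6000e-01 -2.4874e+02]
 [-7.4000e-01  2.8000e-01 -6.2000e-01  7.8649e+02]
 [ 1.0000e-02 -9.0000e-01 -4.3000e-01  6.4381e+02]
 [ 0.0000e+00  0.0000e+00  0.0000e+00  1.0000e+00]]
side 44.24998719098488 289.1445719204879 207.02779487766733
[[-9.40000e-01 -2.10000e-01  2.60000e-01  1.21250e+02]
 [-3.40000e-01  5.50000e-01 -7.60000e-01  1.25795e+03]
 [ 2.00000e-02 -8.10000e-01 -5.90000e-01  1.04733e+03]
 [ 0.00000e+00  0.00000e+00  0.00000e+00  1.00000e+00]]
wrist 65.70646984690485 281.6377988420927 205.77243251073799
[[-5.87757173e-05 -9.60155935e-01 -2.79464804e-01  7.07417290e+01]
 [ 9.99999675e-01  1.68221098e-04 -7.88271657e-04  3.97436391e-01]
 [ 8.03875587e-04 -2.79464759e-01  9.60155613e-01 -1.41551807e+02]
 [ 0.00000000e+00  0.00000000e+00  0.00000000e+00  1.00000000e+00]]
{'clock': 0.15, 'joint_positions': array([-1.20196658,  0.39899474,  0.04505302,  1.53757983, -0.0187011 ,
        1.2069003 , -0.05067965]), 'qd': array([-0.00040128, -0.00171346, -0.00161386, -0.00323092, -0.00068245,
        0.0001885 , -0.00184973]), 'joint_efforts': array([ 2.32769424e-03, -4.75561738e+01,  1.36681013e+00, -2.54512203e+01,
        1.18431656e-02,  6.48203219e-03, -6.76913885e-06]), 'tcp_pos': array([292.88272301, 579.74014055, 230.52485527]), 'tcp_rot': array([-3.14013577e+00,  1.05021384e-04,  2.67388263e+00]), 'ft_force': array([-0.22320907,  0.52849712,  0.47557661]), 'wrist_torque': array([-0.02532322,  0.03281615, -0.01678083]), 'finger_force': 0.0, 'gripper_width': 85.16903103250675}
```

View pics/scene0.png

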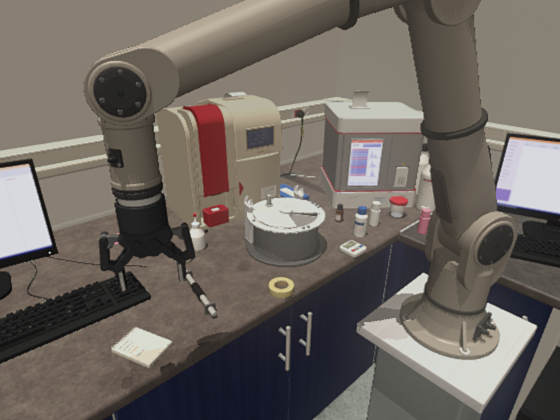

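View pics/side0.png

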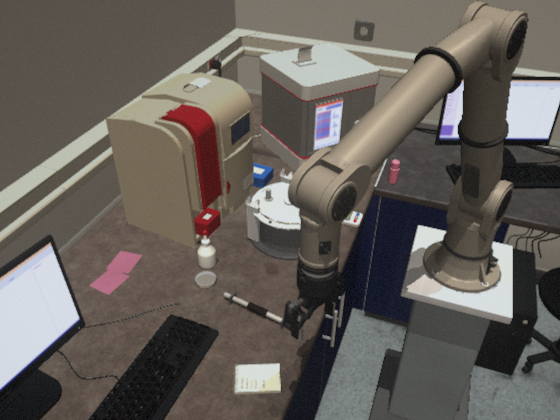

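The scene shows the carousel at (287,230), the amber bottle at (339,213), fix bottle at (361,222), stain bottle at (375,214), timer at (352,249), tape at (281,287) and the bar near (197,290). In side the bar runs (227,296)–(297,325), and the carousel is near (285,225).

```bash
python3 - <<'E'
from h import *
s=snap('scene');q=snap('side')
for n,u,v,z in [('car',286,214,125),('amb',339,220,0),('fix',360,235,0),('stain',375,224,0),('timer',352,249,19),('cup',398,201,68),('pin',269,197,161),('tape',281,287,15),('bar end',213,312,14),('wash',196,248,0)]: print(n,on(s,u,v,z))
for n,u,v,z in [('barA',227,296,14),('barB',297,325,14),('car',283,205,125),('pin',268,191,161),('wash',206,263,0),('petri',205,280,10),('timer',355,218,19)]: print('side',n,on(q,u,v,z))
E
```

```text
car [511.3  52.4 125. ]
amb [ 527.  -237.6    0. ]
fix [ 405.7 -203.     0. ]
stain [ 419.  -311.3    0. ]
timer [348.6 -81.4  19. ]
cup [ 399.  -415.3   68. ]
pin [582.4  59.8 161. ]
tape [358.8 213.   15. ]
bar end [397.7 403.8  14. ]
wash [706.2 264.2   0. ]
side barA [592.8 372.3  14. ]
side barB [380.9 401.4  14. ]
side car [544.7  64.5 125. ]
side pin [595.2  60.1 161. ]
side wash [714.4 260.6   0. ]
side petri [679.1 334.7  10. ]
side timer [347.9 -90.5  19. ]
```

Call:
move_arm(steps=[{"delta_pos":[0,0,-40]},{"delta_pos":[0,0,-40]},{"delta_pos":[-15,-15,-35]},{"delta_pos":[-24,-25,-20]},{"delta_pos":[-24,-25,-20]},{"delta_pos":[-24,-25,-15]},{"delta_pos":[-25,-26,0]},{"delta_pos":[-25,-26,0]},{"delta_pos":[-25,-26,0]},{"delta_pos":[-25,-26,0]},{"delta_pos":[-25,-26,0]},{"delta_pos":[-25,-26,0]}], gripper=85)

```text
invalid input
```

Call:
move_arm(steps=[{"delta_pos":[-25,-26,0]},{"delta_pos":[-25,-26,0]},{"delta_pos":[-25,-26,0]},{"delta_pos":[-25,-26,0]},{"delta_pos":[-25,-26,0]},{"delta_pos":[-25,-26,0]},{"delta_pos":[-25,-25,0]},{"delta_pos":[-20,-20,0]},{"delta_pos":[0,0,0]},{"delta_pos":[0,0,0]}])

```text
invalid input
```

```bash
python3 - <<'E'
from h import *
d=snap('wrist','w1.png');print(d['st']['tcp_pos'],d['st']['tcp_rot'],d['st']['joint_positions'].round(2))
E
```

```text
[292.94839762 579.96562423 230.84637437] [-3.14080477e+00  7.92948612e-05  2.67393602e+00] [-1.2   0.4   0.05  1.54 -0.02  1.21 -0.05]
```

View pics/w1.png

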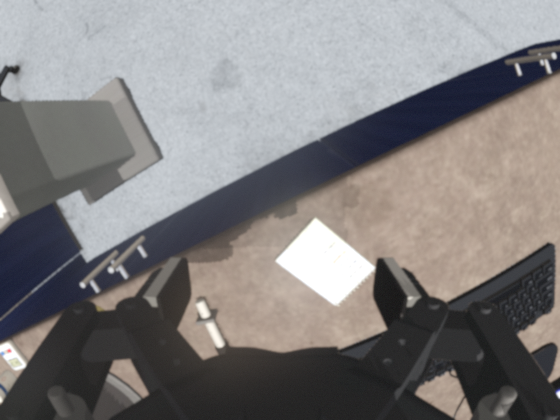

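The wrist view shows the notepad at (325,262), bar end at (210,322), and the gripper blocking the lower part. A row probably needs both keys.

Call:
move_arm(steps=[{"delta_pos":[0,0,-15],"twist":0.12},{"delta_pos":[0,0,-15],"twist":0.12},{"delta_pos":[0,0,-15],"twist":0.12},{"delta_pos":[0,0,-15],"twist":0.12},{"delta_pos":[0,0,-15],"twist":0.12},{"delta_pos":[0,0,-15],"twist":0.12},{"delta_pos":[0,0,-15],"twist":0.12},{"delta_pos":[0,0,-15],"twist":0.12},{"delta_pos":[0,0,-15],"twist":0.12},{"delta_pos":[0,0,-15],"twist":0.12},{"delta_pos":[0,0,-15],"twist":0.12},{"delta_pos":[0,0,0],"twist":0.12}], gripper=85, force=40)

```text
clock: 1.3
tcp_pos: [293.7, 581.2, 400.0]
tcp_rot: [3.141, -0.006, 1.228]
ft_force: [0.2, -0.2, 0.3]
gripper_width: 85.0
finger_force: 0.0
```

Call:
move_arm(steps=[{"delta_pos":[-20,14,0],"twist":0},{"delta_pos":[-26,18,0],"twist":0},{"delta_pos":[-26,18,0],"twist":0},{"delta_pos":[-26,18,0],"twist":0},{"delta_pos":[-26,18,0],"twist":0},{"delta_pos":[-26,18,0],"twist":0},{"delta_pos":[-26,18,0],"twist":0},{"delta_pos":[-26,18,0],"twist":0},{"delta_pos":[-26,18,0],"twist":0},{"delta_pos":[-26,18,0],"twist":0},{"delta_pos":[-26,18,0],"twist":0},{"delta_pos":[-26,18,0],"twist":0}])

```text
clock: 2.3
tcp_pos: [392.1, 219.6, 396.4]
tcp_rot: [-3.141, -0.001, 1.234]
ft_force: [0.9, -0.3, -0.7]
gripper_width: 85.2
finger_force: 0.0
```

Call:
move_arm(steps=[{"delta_pos":[-26,18,0],"twist":0},{"delta_pos":[-26,18,0],"twist":0},{"delta_pos":[-26,18,0],"twist":0},{"delta_pos":[-26,18,0],"twist":0},{"delta_pos":[-26,17,0],"twist":0},{"delta_pos":[-20,13,0],"twist":0},{"delta_pos":[0,0,0],"twist":0.12},{"delta_pos":[0,0,0],"twist":0.12},{"delta_pos":[0,0,0],"twist":0.12},{"delta_pos":[0,0,0],"twist":0.12},{"delta_pos":[0,0,0],"twist":0.12},{"delta_pos":[0,0,0],"twist":0.12}])

```text
clock: 3.3
tcp_pos: [438.6, 45.9, 396.3]
tcp_rot: [-3.141, -0.0, 0.508]
ft_force: [0.3, -0.6, 0.4]
gripper_width: 85.0
finger_force: 0.0
```

Call:
move_arm(steps=[{"delta_pos":[0,0,0],"twist":0.12},{"delta_pos":[0,0,0],"twist":0.12},{"delta_pos":[0,0,0],"twist":0.12},{"delta_pos":[0,0,0],"twist":0.12},{"delta_pos":[0,0,0],"twist":0.12},{"delta_pos":[0,0,0],"twist":0}])

```text
clock: 3.8
tcp_pos: [438.6, 45.9, 396.3]
tcp_rot: [-3.141, -0.0, -0.088]
ft_force: [-0.2, -0.3, 0.5]
gripper_width: 85.0
finger_force: 0.0
```

```bash
python3 - <<'E'
from h import *
d=snap('wrist','w2.png');print(d['st']['tcp_pos'],d['st']['tcp_rot'],d['st']['joint_positions'].round(2))
E
```

```text
[438.56594158  45.86396452 396.31980504] [-3.14123835e+00 -6.91890110e-05 -8.82951386e-02] [-0.87 -0.11  0.61  1.74  0.06  1.49 -1.93]
```

View pics/w2.png

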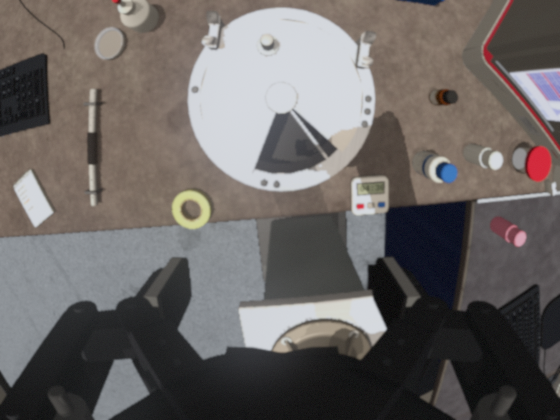

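The wrist view shows the carousel hub at (282,97), pin at (267,43), forks at (212,20)–(212,42) and (366,40)–(364,62), one stud at (195,90), two studs at (270,184), three studs at (369,110). Bottles: amber (443,97), fix cap (447,172), stain cap (493,159); bar from (93,90) to (93,205).

```bash
cat > m.py <<'E'
from h import *
def blob(d,mask,box):
    u0,v0,u1,v1=box; m=np.zeros(mask.shape,np.uint8); m[v0:v1,u0:u1]=mask[v0:v1,u0:u1]
    n,l,s,c=cv2.connectedComponentsWithStats(m); 
    if n<2: return None
    i=1+np.argmax(s[1:,4]); return c[i],s[i]
E
python3 - <<'E'
from m import *
d=snap('wrist'); im=d['image']; hsv=cv2.cvtColor(im,cv2.COLOR_RGB2HSV)
blue=((hsv[...,0]>95)&(hsv[...,0]<125)&(hsv[...,1]>120)&(hsv[...,2]>80)).astype(np.uint8)
c=blob(d,blue,(420,140,470,190));print('fixcap',c,on(d,*c[0],106))
cv2.imwrite('pics/w2c.png',cv2.cvtColor(cv2.resize(im[60:200,410:560],None,fx=4,fy=4,interpolation=cv2.INTER_CUBIC),cv2.COLOR_RGB2BGR))
cv2.imwrite('pics/w2d.png',cv2.cvtColor(cv2.resize(im[0:200,180:390],None,fx=3.8,fy=3,interpolation=cv2.INTER_CUBIC)[:600,:800],cv2.COLOR_RGB2BGR))
E
```

```text
fixcap (array([447.70980392, 173.16470588]), array([439, 164,  18,  19, 255], dtype=int32)) [ 413.4 -198.   106. ]
```

View pics/w2c.png

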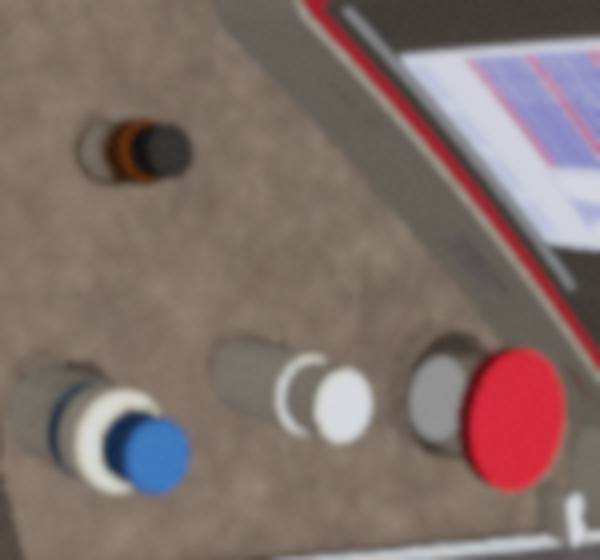

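View pics/w2d.png

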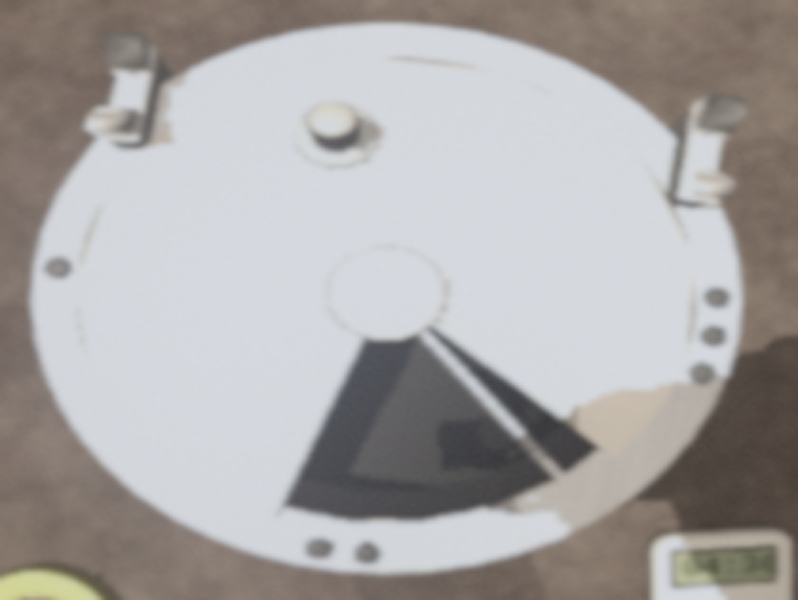

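Crops: amber cap top at (452,97.5), fix cap (447.5,173.7), stain cap (496,161); hub (281.8,96.7), pin top (268,40.7), studs at (195.3,89), (270.4,183.3), (367.6,111.7); opening lies mostly over the two-stud compartment, partway to three.

```bash
python3 - <<'E'
from m import *
d=snap('wrist')
C=on(d,281.8,96.7,137)
P={}
for n,u,v,z in [('pin',268.2,40.7,161),('s1',195.3,89,120),('s2',270.4,183.3,120),('s3',367.6,111.7,120),('f1a',213.5,16,162),('f1b',208,40,162),('f2a',369.5,37,162),('f2b',367,61,162),('notchL',255,168,125),('notchR',337,150,125)]:
    P[n]=on(d,u,v,z); r=P[n][:2]-C[:2]; print(n,P[n],np.hypot(*r).round(1),np.degrees(np.arctan2(r[1],r[0])).round(1))
print('C',C)
a=P['s1'][:2]-P['s3'][:2]; print('y axis deg (s1-s3)',np.degrees(np.arctan2(a[1],a[0])), 'mid',(P['s1']+P['s3'])/2)
for n,u,v,z in [('amb',451.75,97.5,67),('fix',447.5,173.5,106),('stain',496,161.2,89)]: print(n,on(d,u,v,z))
for v in (90,205): print('bar',on(d,93,v,14))
E
```

```text
pin [596.5  48.1 161. ] 67.0 8.6
s1 [553.9 148.1 120. ] 112.5 77.9
s2 [420.   62.4 120. ] 112.9 167.6
s3 [505.5 -71.4 120. ] 112.3 -102.8
f1a [635.3 108.8 162. ] 126.6 34.0
f1b [606.2 117.3 162. ] 109.7 46.2
f2a [595.8 -69.7 162. ] 126.1 -58.7
f2b [566.3 -63.9 162. ] 108.2 -70.6
notchL [443.  80. 125.] 96.8 154.4
notchR [458. -27. 125.] 97.3 -138.0
C [530.3  38.1 137. ]
y axis deg (s1-s3) 77.56519676681636 mid [529.7   38.35 120.  ]
amb [ 526.1 -228.    67. ]
fix [ 413.1 -197.6  106. ]
stain [ 425.3 -302.9   89. ]
bar [598.7 368.8  14. ]
bar [388.5 408.8  14. ]
```

Call:
move_arm(steps=[{"delta_pos":[20,-2,20],"twist":0},{"delta_pos":[28,-3,28],"twist":0},{"delta_pos":[28,-3,28],"twist":0},{"delta_pos":[28,-3,28],"twist":0},{"delta_pos":[28,-3,28],"twist":0},{"delta_pos":[26,-2,28],"twist":0},{"delta_pos":[0,0,28],"twist":0},{"delta_pos":[0,0,26],"twist":0},{"delta_pos":[0,0,20],"twist":0},{"delta_pos":[0,0,15],"twist":0},{"delta_pos":[0,0,0],"twist":0}], gripper=45, force=25)

```text
clock: 4.87
tcp_pos: [594.9, 48.7, 143.6]
tcp_rot: [3.14, 0.007, -0.084]
ft_force: [0.1, 0.7, 0.3]
gripper_width: 45.2
finger_force: 0.0
```

```bash
python3 - <<'E'
from m import *
d=snap('scene','s2.png');im=cv2.imread('pics/s2.png')
cv2.imwrite('pics/s2c.png',cv2.resize(im[130:280,200:400],None,fx=4,fy=4,interpolation=cv2.INTER_CUBIC))
print(d['st']['tcp_pos'],d['st']['tcp_rot'])
E
```

```text
[594.90617872  48.68086018 143.64221915] [ 3.13953311  0.00671526 -0.08380981]
```

View pics/s2c.png

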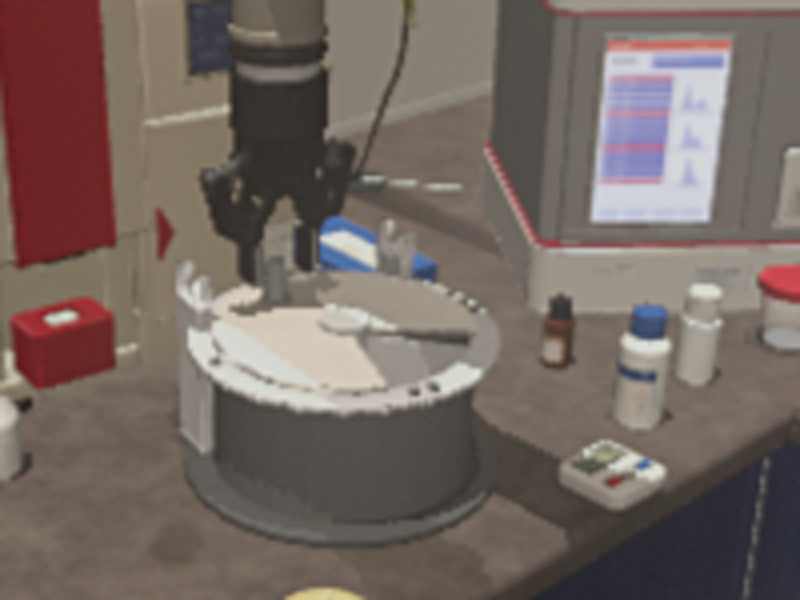

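The fingers straddle the pin, at about (270,285) in the crop. Lower and close.

Call:
move_arm(steps=[{"delta_pos":[3,0,9],"twist":0},{"delta_pos":[0,0,0],"twist":0},{"delta_pos":[0,0,0],"twist":0},{"delta_pos":[0,0,0],"twist":0},{"delta_pos":[0,0,0],"twist":0}], gripper=5)

```text
clock: 5.33
tcp_pos: [601.1, 48.5, 138.8]
tcp_rot: [-3.141, -0.002, -0.086]
ft_force: [2.1, 0.6, -2.4]
gripper_width: 15.0
finger_force: 25.5
```

```bash
cat > arc.py <<'E'
import numpy as np,sys,json
def arc(a0,a1,yaw,n,r=70):
    a=np.radians(np.linspace(a0,a1,n+1)); p=r*np.c_[np.cos(a),np.sin(a)]; w=np.diff(p,axis=0)
    x=np.array([np.cos(yaw),np.sin(yaw)]); y=np.array([np.sin(yaw),-np.cos(yaw)])
    acc=np.zeros(2)
    t=np.cumsum(np.c_[w@x,w@y],axis=0).round(); t=np.diff(np.vstack([[0,0],t]),axis=0)
    print([[int(i) for i in q] for q in t])
def tool(d,yaw):
    d=np.array(d,float); return [round(v,1) for v in (d[0]*np.cos(yaw)+d[1]*np.sin(yaw), d[0]*np.sin(yaw)-d[1]*np.cos(yaw), -d[2])]
E
python3 -c "
from arc import *
arc(8.6,77.6,-.086,10)"
```

```text
[[-2, -8], [-4, -8], [-4, -7], [-5, -7], [-6, -6], [-7, -5], [-7, -4], [-8, -4], [-8, -2], [-8, -2]]
```

Call:
move_arm(steps=[{"delta_pos":[-2,-8,0],"twist":0},{"delta_pos":[-4,-8,0],"twist":0},{"delta_pos":[-4,-7,0],"twist":0},{"delta_pos":[-5,-7,0],"twist":0},{"delta_pos":[-6,-6,0],"twist":0},{"delta_pos":[-7,-5,0],"twist":0},{"delta_pos":[-7,-4,0],"twist":0},{"delta_pos":[-8,-4,0],"twist":0},{"delta_pos":[-8,-2,0],"twist":0},{"delta_pos":[-8,-2,0],"twist":0},{"delta_pos":[0,0,0],"twist":0},{"delta_pos":[0,0,0],"twist":0}])

```text
clock: 6.33
tcp_pos: [545.5, 106.0, 138.8]
tcp_rot: [-3.141, 0.001, -0.086]
ft_force: [0.6, -2.2, 1.2]
gripper_width: 15.0
finger_force: 25.9
```

Pin carried as expected, so the opening is over the three-stud compartment. Release, lift, and hover above the fix bottle.

Call:
move_arm(steps=[{"delta_pos":[0,0,0],"twist":0},{"delta_pos":[0,0,0],"twist":0},{"delta_pos":[0,0,-20],"twist":0},{"delta_pos":[0,0,-30],"twist":0},{"delta_pos":[-10,25,-20],"twist":0},{"delta_pos":[-12,36,-10],"twist":0},{"delta_pos":[-12,36,0],"twist":0},{"delta_pos":[-12,36,0],"twist":0},{"delta_pos":[-12,36,0],"twist":0},{"delta_pos":[-12,36,0],"twist":0},{"delta_pos":[-12,36,0],"twist":0},{"delta_pos":[-12,36,0],"twist":0}], gripper=40)

```text
clock: 7.33
tcp_pos: [428.0, -162.9, 218.6]
tcp_rot: [-3.14, -0.001, -0.086]
ft_force: [0.0, -0.9, 0.2]
gripper_width: 40.1
finger_force: 0.0
```

Call:
move_arm(steps=[{"delta_pos":[-10,30,0],"twist":0},{"delta_pos":[-2,7,0],"twist":0},{"delta_pos":[0,0,0],"twist":0.065},{"delta_pos":[0,0,0],"twist":0.065},{"delta_pos":[0,0,0],"twist":0},{"delta_pos":[0,0,0],"twist":0}], gripper=60)

```text
clock: 7.83
tcp_pos: [414.0, -197.1, 218.4]
tcp_rot: [-3.141, 0.0, -0.214]
ft_force: [-0.5, 0.4, -1.1]
gripper_width: 60.1
finger_force: 0.0
```

```bash
python3 - <<'E'
from m import *
d=snap('wrist','w3.png');print(d['st']['tcp_pos'],d['st']['tcp_rot'],d['st']['joint_positions'].round(2))
hsv=cv2.cvtColor(d['image'],cv2.COLOR_RGB2HSV)
blue=((hsv[...,0]>95)&(hsv[...,0]<125)&(hsv[...,1]>120)&(hsv[...,2]>80)).astype(np.uint8)
u,v=proj(d,[413,-198,106]);u,v=int(u),int(v); print(u,v)
c=blob(d,blue,(u-50,max(v-50,0),u+50,v+50));print('fixcap',c, on(d,*c[0],106))
E
```

```text
[ 413.99978782 -197.08912084  218.35176133] [-3.14095765e+00  1.90850225e-05 -2.14023259e-01] [-0.52  0.09  0.93  2.01 -0.08  1.08 -1.34]
283 203
fixcap (array([288.10820452, 202.12366231]), array([273, 186,  31,  33, 841], dtype=int32)) [ 413.4 -202.1  106. ]
```

View pics/w3.png

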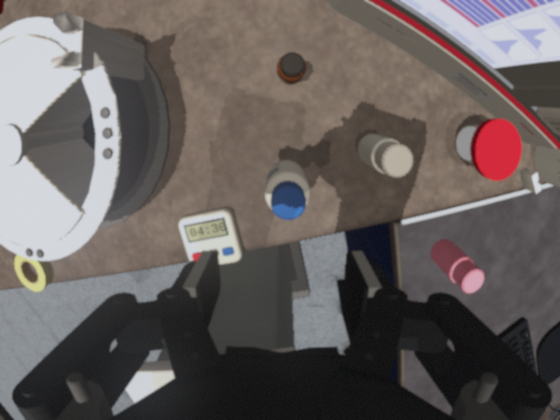

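The hover view shows the blue cap at (288,202), stain cap (397,161), amber cap (291,66), and the notch over the three-stud side at (85,140).

Call:
move_arm(steps=[{"delta_pos":[0,5,15],"twist":0},{"delta_pos":[0,0,30],"twist":0},{"delta_pos":[0,0,30],"twist":0},{"delta_pos":[0,0,28],"twist":0},{"delta_pos":[0,0,18],"twist":0},{"delta_pos":[0,0,10],"twist":0},{"delta_pos":[0,0,0],"twist":0}])

```text
clock: 8.47
tcp_pos: [411.3, -201.8, 85.6]
tcp_rot: [3.141, 0.004, -0.215]
ft_force: [0.5, -0.3, 0.6]
gripper_width: 60.3
finger_force: 0.0
```

```bash
python3 - <<'E'
from m import *
s=ctrl.get_state();print(s['tcp_pos'],s['tcp_rot'],s['ft_force'])
E
```

```text
[ 411.30323777 -201.76377702   85.55815821] [ 3.14142499  0.00424731 -0.21515929] [ 0.54186804 -0.29787635  0.57960648]
```

Call:
move_arm(steps=[{"delta_pos":[0,0,0],"twist":0},{"delta_pos":[0,0,0],"twist":0},{"delta_pos":[0,0,0],"twist":0},{"delta_pos":[0,0,0],"twist":0},{"delta_pos":[0,0,-8],"twist":0},{"delta_pos":[0,0,-20],"twist":0},{"delta_pos":[0,0,-35],"twist":0},{"delta_pos":[0,0,-35],"twist":0},{"delta_pos":[0,0,-30],"twist":0},{"delta_pos":[0,0,-12],"twist":0},{"delta_pos":[0,0,0],"twist":0}], gripper=10, force=60)

```text
clock: 9.38
tcp_pos: [414.5, -203.4, 230.6]
tcp_rot: [-3.139, -0.007, -0.216]
ft_force: [0.8, 0.5, -0.8]
gripper_width: 26.7
finger_force: 59.2
```

Call:
move_arm(steps=[{"delta_pos":[5,-12,-10],"twist":0},{"delta_pos":[8,-26,0],"twist":0},{"delta_pos":[9,-30,0],"twist":0},{"delta_pos":[9,-30,0],"twist":0},{"delta_pos":[9,-30,0],"twist":0},{"delta_pos":[8,-30,0],"twist":0},{"delta_pos":[7,-25,0],"twist":0},{"delta_pos":[4,-14,0],"twist":0},{"delta_pos":[2,-6,0],"twist":0},{"delta_pos":[0,0,0],"twist":0},{"delta_pos":[0,0,0],"twist":0}])

```text
clock: 10.3
tcp_pos: [514.7, -19.2, 236.9]
tcp_rot: [3.14, 0.001, -0.218]
ft_force: [-0.3, -0.6, -0.9]
gripper_width: 26.9
finger_force: 59.3
```

```bash
python3 - <<'E'
from m import *
d=snap('wrist','w4.png');print(d['st']['tcp_pos'],d['st']['tcp_rot'],d['st']['gripper_width'],d['st']['finger_force'])
E
```

```text
[514.73880452 -19.17085156 236.85317007] [ 3.14020470e+00  1.15889807e-03 -2.18036496e-01] 26.920853064090203 59.25318190551479
```

View pics/w4.png

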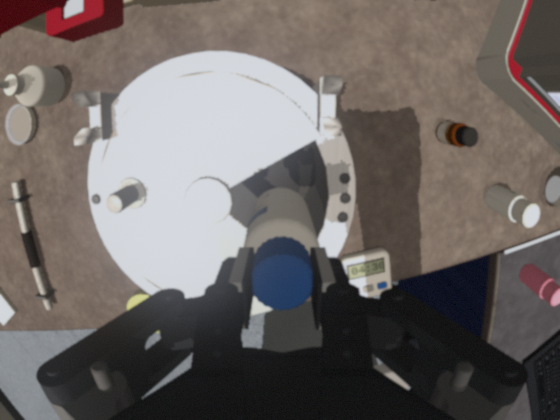

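The bottle hangs upright between the pads; the notch is visible from the hub (208,200) towards the three studs at (343,197).

Call:
move_arm(steps=[{"delta_pos":[1,0,15],"twist":0},{"delta_pos":[0,0,25],"twist":0},{"delta_pos":[0,0,25],"twist":0},{"delta_pos":[0,0,20],"twist":0},{"delta_pos":[0,0,18],"twist":0},{"delta_pos":[0,0,15],"twist":0},{"delta_pos":[0,0,10],"twist":0},{"delta_pos":[0,0,6],"twist":0},{"delta_pos":[0,0,3],"twist":0},{"delta_pos":[0,0,2],"twist":0},{"delta_pos":[0,0,0],"twist":0}])

```text
clock: 11.27
tcp_pos: [517.0, -17.8, 98.7]
tcp_rot: [-3.141, -0.001, -0.216]
ft_force: [0.5, 0.1, -0.9]
gripper_width: 27.0
finger_force: 59.2
```

Call:
move_arm(steps=[{"delta_pos":[0,0,2],"twist":0},{"delta_pos":[0,0,2],"twist":0},{"delta_pos":[0,0,0],"twist":0}])

```text
clock: 11.52
tcp_pos: [519.6, -18.3, 97.8]
tcp_rot: [-3.139, -0.005, -0.217]
ft_force: [-2.9, -0.8, 16.9]
gripper_width: 27.2
finger_force: 61.6
```

Call:
move_arm(steps=[{"delta_pos":[0,0,0],"twist":0},{"delta_pos":[0,0,0],"twist":0},{"delta_pos":[0,0,0],"twist":0},{"delta_pos":[0,0,-15],"twist":0},{"delta_pos":[0,0,-25],"twist":0},{"delta_pos":[0,0,-30],"twist":0},{"delta_pos":[0,0,-30],"twist":0},{"delta_pos":[0,0,-30],"twist":0},{"delta_pos":[0,0,-10],"twist":0},{"delta_pos":[-20,0,0],"twist":0},{"delta_pos":[-20,0,0],"twist":0},{"delta_pos":[0,0,0],"twist":0}], gripper=40, force=25)

```text
clock: 12.52
tcp_pos: [474.1, -8.3, 233.3]
tcp_rot: [-3.14, 0.004, -0.215]
ft_force: [0.3, -0.3, -0.8]
gripper_width: 39.9
finger_force: 0.0
```

```bash
python3 - <<'E'
from m import *
d=snap('wrist','w5.png');print(d['st']['tcp_pos'],d['st']['tcp_rot'],d['st']['gripper_width'],d['st']['joint_positions'].round(2))
E
```

```text
[474.09669972  -8.31240108 233.33230389] [-3.1399019   0.00443706 -0.21493943] 39.91697737741852 [-0.84  0.11  0.83  1.95 -0.09  1.12 -1.76]
```

View pics/w5.png

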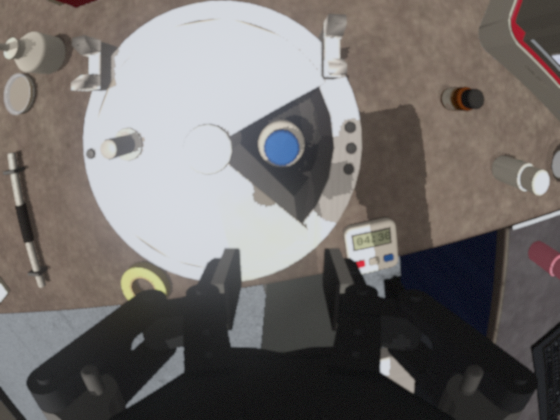

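The fix bottle stands upright in the notch, cap at (283,147); hub (208,149), pin top (111,148), amber cap (474,98), stain cap (541,182).

```bash
python3 - <<'E'
from m import *
d=snap('wrist')
for n,u,v,z in [('hub',208,149,137),('pin',111,148,161),('fix',283,147.5,115),('amb',474,98.5,67),('stain',541,182,89),('s1',91,154,120),('s3',351,148,120)]: print(n,on(d,u,v,z))
hsv=cv2.cvtColor(d['image'],cv2.COLOR_RGB2HSV)
blue=((hsv[...,0]>95)&(hsv[...,0]<125)&(hsv[...,1]>120)&(hsv[...,2]>80)).astype(np.uint8)
print(blob(d,blue,(250,110,320,180)))
E
python3 -c "
from arc import *
print(tool([545.5-474.1,106-8.3+16.6,0],-.215))
arc(77.6,-12.4,-.215,12)
arc(-12.4,-102.4,-.215,12)"
```

```text
hub [532.4  35.7 137. ]
pin [553.5 101.4 161. ]
fix [518.6 -18.5 115. ]
amb [ 529.3 -226.5   67. ]
stain [ 428.3 -302.4   89. ]
s1 [555.7 147.9 120. ]
s3 [507.9 -71.6 120. ]
(array([281.82476636, 149.87616822]), array([266, 134,  33,  33, 856], dtype=int32))
[np.float64(45.4), np.float64(-126.9), np.float64(-0.0)]
[[9, 1], [9, 1], [9, 3], [8, 4], [8, 6], [6, 6], [6, 6], [6, 8], [4, 8], [3, 9], [1, 9], [1, 9]]
[[-1, 9], [-1, 9], [-3, 9], [-4, 8], [-6, 8], [-6, 6], [-6, 6], [-8, 6], [-8, 4], [-9, 3], [-9, 1], [-9, 1]]
```

Call:
move_arm(steps=[{"delta_pos":[10,-23,0],"twist":0},{"delta_pos":[11,-26,0],"twist":0},{"delta_pos":[11,-26,0],"twist":0},{"delta_pos":[11,-26,0],"twist":0},{"delta_pos":[11,-25,0],"twist":0},{"delta_pos":[0,0,0],"twist":-0.121},{"delta_pos":[0,0,0],"twist":-0.121},{"delta_pos":[0,0,0],"twist":-0.121},{"delta_pos":[0,0,0],"twist":-0.121},{"delta_pos":[0,0,0],"twist":-0.121},{"delta_pos":[0,0,0],"twist":-0.121},{"delta_pos":[0,0,0],"twist":-0.121}])

```text
clock: 13.62
tcp_pos: [558.1, 102.4, 233.4]
tcp_rot: [3.141, 0.001, 0.637]
ft_force: [-0.7, -0.0, -0.3]
gripper_width: 40.0
finger_force: 0.0
```

Call:
move_arm(steps=[{"delta_pos":[0,0,0],"twist":-0.121},{"delta_pos":[0,0,0],"twist":-0.121},{"delta_pos":[0,0,10],"twist":-0.121},{"delta_pos":[0,0,15],"twist":-0.121},{"delta_pos":[0,0,15],"twist":-0.121},{"delta_pos":[0,0,0],"twist":0},{"delta_pos":[0,0,0],"twist":0}], gripper=45)

```text
clock: 14.2
tcp_pos: [557.3, 102.1, 193.2]
tcp_rot: [-3.14, 0.002, 1.232]
ft_force: [0.2, -0.5, 0.3]
gripper_width: 44.9
finger_force: 0.0
```

```bash
python3 - <<'E'
from m import *
d=snap('wrist','w6.png');print(d['st']['tcp_pos'],d['st']['tcp_rot'],d['st']['gripper_width'],d['st']['joint_positions'].round(2))
print(proj(d,[553.8,103.7,161]))
E
```

```text
[557.31739898 102.11912122 193.16164257] [-3.14002869e+00  1.61016699e-03  1.23242433e+00] 44.929935762095894 [-0.65  0.31  0.48  1.79 -0.16  1.08 -0.45]
[274.45687171 239.59993853]
```

View pics/w6.png

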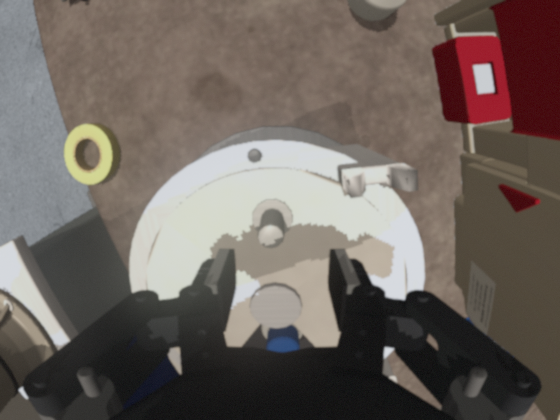

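The pin's top is at (270,235), slightly left of the mid-line between the fingers (228 and 340): shift about 6 mm along −y.

Call:
move_arm(steps=[{"delta_pos":[2,-6,8],"twist":0},{"delta_pos":[0,0,20],"twist":0},{"delta_pos":[0,0,18],"twist":0},{"delta_pos":[0,0,8],"twist":0},{"delta_pos":[0,0,0],"twist":0},{"delta_pos":[0,0,0],"twist":0}])

```text
clock: 14.75
tcp_pos: [552.5, 106.5, 140.6]
tcp_rot: [3.141, -0.0, 1.235]
ft_force: [-1.0, 0.3, 0.7]
gripper_width: 44.7
finger_force: 0.0
```

Call:
move_arm(steps=[{"delta_pos":[0,0,0],"twist":0},{"delta_pos":[0,0,0],"twist":0},{"delta_pos":[0,0,0],"twist":0},{"delta_pos":[0,0,0],"twist":0}], gripper=5)

```text
clock: 15.08
tcp_pos: [553.0, 106.6, 141.5]
tcp_rot: [3.14, -0.002, 1.236]
ft_force: [-0.6, -0.1, 3.7]
gripper_width: 14.9
finger_force: 24.9
```

Call:
move_arm(steps=[{"delta_pos":[-0.5,8.6,0],"twist":0.123},{"delta_pos":[-0.5,8.6,0],"twist":0.123},{"delta_pos":[-0.5,8.6,0],"twist":0.123},{"delta_pos":[-0.5,8.6,0],"twist":0.123},{"delta_pos":[-0.5,8.6,0],"twist":0.123},{"delta_pos":[-0.5,8.6,0],"twist":0.123},{"delta_pos":[-0.5,8.6,0],"twist":0.123},{"delta_pos":[-0.5,8.6,0],"twist":0.123},{"delta_pos":[-0.5,8.6,0],"twist":0.123},{"delta_pos":[-0.5,8.6,0],"twist":0.123},{"delta_pos":[-0.5,8.6,0],"twist":0.123},{"delta_pos":[-0.5,8.6,0],"twist":0.123}])

```text
clock: 16.08
tcp_pos: [599.8, 23.4, 141.6]
tcp_rot: [-3.14, -0.005, -0.245]
ft_force: [1.9, 0.6, 2.0]
gripper_width: 14.9
finger_force: 24.7
```

Call:
move_arm(steps=[{"delta_pos":[0,0,0],"twist":0},{"delta_pos":[0,0,0],"twist":0},{"delta_pos":[0,0,0],"twist":0}])

```text
clock: 16.33
tcp_pos: [599.7, 22.8, 141.5]
tcp_rot: [3.141, -0.005, -0.238]
ft_force: [4.4, -3.4, 5.0]
gripper_width: 14.9
finger_force: 25.0
```

Call:
move_arm(steps=[{"delta_pos":[0,0,0],"twist":0},{"delta_pos":[0,0,0],"twist":0},{"delta_pos":[0,0,-15],"twist":0},{"delta_pos":[0,0,-30],"twist":0},{"delta_pos":[0,0,-30],"twist":0},{"delta_pos":[-5,20,-10],"twist":0},{"delta_pos":[-9,36,0],"twist":0},{"delta_pos":[-9,36,0],"twist":0},{"delta_pos":[-9,36,0],"twist":0},{"delta_pos":[-9,36,0],"twist":0},{"delta_pos":[-9,36,0],"twist":0},{"delta_pos":[-9,36,0],"twist":0}], gripper=40)

```text
clock: 17.33
tcp_pos: [482.2, -191.2, 224.4]
tcp_rot: [-3.14, 0.003, -0.237]
ft_force: [0.2, 0.7, -0.1]
gripper_width: 40.1
finger_force: 0.0
```

Call:
move_arm(steps=[{"delta_pos":[-9,36,0],"twist":0},{"delta_pos":[-9,36,0],"twist":0},{"delta_pos":[-9,36,0],"twist":0},{"delta_pos":[-5,14,0],"twist":0},{"delta_pos":[0,0,0],"twist":-0.122},{"delta_pos":[0,0,0],"twist":-0.122},{"delta_pos":[0,0,0],"twist":-0.122},{"delta_pos":[0,0,0],"twist":-0.122},{"delta_pos":[0,0,0],"twist":-0.122},{"delta_pos":[0,0,0],"twist":-0.122},{"delta_pos":[0,0,0],"twist":-0.122},{"delta_pos":[0,0,0],"twist":-0.122}], gripper=60)

```text
clock: 18.33
tcp_pos: [423.5, -300.6, 224.3]
tcp_rot: [-3.138, -0.0, 0.744]
ft_force: [0.1, -0.4, -0.5]
gripper_width: 59.8
finger_force: 0.0
```

Call:
move_arm(steps=[{"delta_pos":[0,0,0],"twist":-0.122},{"delta_pos":[0,0,0],"twist":-0.122},{"delta_pos":[0,0,0],"twist":-0.122},{"delta_pos":[0,0,0],"twist":-0.122},{"delta_pos":[0,0,0],"twist":-0.122},{"delta_pos":[0,0,0],"twist":0},{"delta_pos":[0,0,0],"twist":0}])

```text
clock: 18.92
tcp_pos: [423.7, -301.3, 224.6]
tcp_rot: [-3.14, -0.002, 1.344]
ft_force: [-0.4, -0.2, 0.1]
gripper_width: 60.2
finger_force: 0.0
```

```bash
python3 - <<'E'
from m import *
d=snap('wrist','w7.png');print(d['st']['tcp_pos'],d['st']['tcp_rot'],d['st']['joint_positions'].round(2))
p=proj(d,[427,-302.5,89]).astype(int);print(p)
hsv=cv2.cvtColor(d['image'],cv2.COLOR_RGB2HSV)
w=((hsv[...,1]<30)&(hsv[...,2]>165)).astype(np.uint8)
b=blob(d,w,(p[0]-50,p[1]-50,p[0]+50,p[1]+50));print(b,on(d,*b[0],89))
E
```

```text
[ 423.68282963 -301.27711646  224.61346294] [-3.13968239e+00 -1.56639590e-03  1.34428123e+00] [-0.06  0.21  0.69  1.87 -0.15  1.12  0.46]
[285 196]
(array([283.40093023, 193.66325581]), array([ 266,  173,   36,   41, 1075], dtype=int32)) [ 425.6 -300.    89. ]
```

Call:
move_arm(steps=[{"delta_pos":[0,2,15],"twist":0},{"delta_pos":[0,0,30],"twist":0},{"delta_pos":[0,0,35],"twist":0},{"delta_pos":[0,0,35],"twist":0},{"delta_pos":[0,0,25],"twist":0},{"delta_pos":[0,0,15],"twist":0},{"delta_pos":[0,0,6],"twist":0},{"delta_pos":[0,0,0],"twist":0},{"delta_pos":[0,0,0],"twist":0}])

```text
clock: 19.72
tcp_pos: [426.5, -303.1, 64.8]
tcp_rot: [3.141, 0.0, 1.345]
ft_force: [0.0, -1.4, -0.4]
gripper_width: 60.2
finger_force: 0.0
```

Call:
move_arm(steps=[{"delta_pos":[0,0,0],"twist":0},{"delta_pos":[0,0,0],"twist":0},{"delta_pos":[0,0,0],"twist":0},{"delta_pos":[0,0,0],"twist":0},{"delta_pos":[0,0,-8],"twist":0},{"delta_pos":[0,0,-20],"twist":0},{"delta_pos":[0,0,-35],"twist":0},{"delta_pos":[0,0,-35],"twist":0},{"delta_pos":[0,0,-35],"twist":0},{"delta_pos":[0,0,-25],"twist":0},{"delta_pos":[0,0,-5],"twist":0},{"delta_pos":[0,0,0],"twist":0}], gripper=10, force=60)

```text
clock: 20.72
tcp_pos: [427.1, -303.6, 229.6]
tcp_rot: [3.137, 0.0, 1.346]
ft_force: [0.6, 0.7, -1.3]
gripper_width: 28.1
finger_force: 58.5
```

Call:
move_arm(steps=[{"delta_pos":[20,-2,0],"twist":0},{"delta_pos":[35,-3,0],"twist":0},{"delta_pos":[35,-3,0],"twist":0},{"delta_pos":[35,-3,0],"twist":0},{"delta_pos":[35,-3,0],"twist":0},{"delta_pos":[35,-3,0],"twist":0},{"delta_pos":[35,-3,0],"twist":0},{"delta_pos":[35,-3,0],"twist":0},{"delta_pos":[35,-4,0],"twist":0},{"delta_pos":[30,-3,0],"twist":0},{"delta_pos":[20,-3,0],"twist":0},{"delta_pos":[5,0,0],"twist":0}])

```text
clock: 21.72
tcp_pos: [471.7, 55.0, 225.4]
tcp_rot: [-3.138, 0.0, 1.353]
ft_force: [-0.6, -0.0, -0.5]
gripper_width: 28.2
finger_force: 58.5
```

Call:
move_arm(steps=[{"delta_pos":[0,0,0],"twist":0},{"delta_pos":[0,0,0],"twist":0}])

```text
clock: 21.88
tcp_pos: [472.3, 49.2, 226.2]
tcp_rot: [-3.14, 0.002, 1.345]
ft_force: [0.1, 0.1, -0.4]
gripper_width: 28.3
finger_force: 58.5
```

```bash
python3 - <<'E'
from m import *
d=snap('wrist','w8.png');print(d['st']['tcp_pos'],d['st']['tcp_rot'],d['st']['gripper_width'],d['st']['finger_force'])
E
```

```text
[472.28124314  49.16049539 226.23781495] [-3.13984393e+00  1.96666333e-03  1.34503970e+00] 28.31693206872276 58.502120168705005
```

View pics/w8.png

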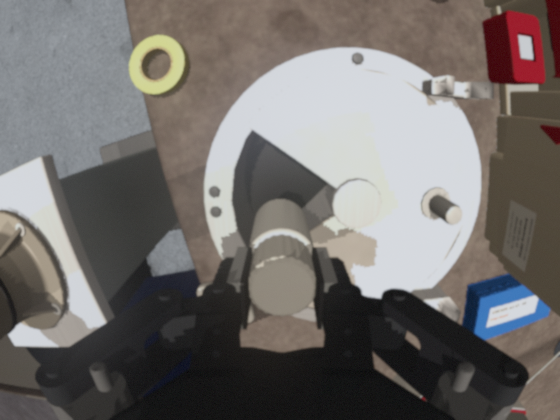

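Stain bottle hangs upright; the notch lies toward the two studs (214,200), upper edge (355,203)→(255,132), pin at (450,212). Lower.

Call:
move_arm(steps=[{"delta_pos":[1,2,15],"twist":0},{"delta_pos":[0,0,25],"twist":0},{"delta_pos":[0,0,25],"twist":0},{"delta_pos":[0,0,20],"twist":0},{"delta_pos":[0,0,18],"twist":0},{"delta_pos":[0,0,14],"twist":0},{"delta_pos":[0,0,8],"twist":0},{"delta_pos":[0,0,4],"twist":0},{"delta_pos":[0,0,3],"twist":0},{"delta_pos":[0,0,2],"twist":0},{"delta_pos":[0,0,0],"twist":0}])

```text
clock: 22.85
tcp_pos: [475.6, 50.8, 93.7]
tcp_rot: [3.141, -0.0, 1.345]
ft_force: [0.7, 0.1, -0.6]
gripper_width: 28.5
finger_force: 58.5
```

Call:
move_arm(steps=[{"delta_pos":[0,0,2],"twist":0},{"delta_pos":[0,0,2],"twist":0},{"delta_pos":[0,0,0],"twist":0}])

```text
clock: 23.1
tcp_pos: [476.2, 51.3, 90.7]
tcp_rot: [3.14, -0.001, 1.346]
ft_force: [-1.9, -0.5, 7.8]
gripper_width: 28.7
finger_force: 59.7
```

Call:
move_arm(steps=[{"delta_pos":[0,0,0],"twist":0},{"delta_pos":[0,0,0],"twist":0},{"delta_pos":[0,0,0],"twist":0},{"delta_pos":[0,0,-15],"twist":0},{"delta_pos":[0,0,-30],"twist":0},{"delta_pos":[0,0,-35],"twist":0},{"delta_pos":[0,0,-25],"twist":0},{"delta_pos":[0,20,-5],"twist":0},{"delta_pos":[0,30,0],"twist":-0.0},{"delta_pos":[0,35,0],"twist":0},{"delta_pos":[0,30,0],"twist":0},{"delta_pos":[0,12,0],"twist":0}], gripper=40, force=25)

```text
clock: 24.1
tcp_pos: [602.8, 21.6, 199.3]
tcp_rot: [3.138, 0.001, 1.345]
ft_force: [0.8, 0.6, -0.1]
gripper_width: 40.2
finger_force: 0.0
```

Call:
move_arm(steps=[{"delta_pos":[0,0,0],"twist":-0.122},{"delta_pos":[0,0,0],"twist":-0.122},{"delta_pos":[0,0,0],"twist":-0.122},{"delta_pos":[0,0,0],"twist":-0.122},{"delta_pos":[0,0,0],"twist":-0.122},{"delta_pos":[0,0,0],"twist":-0.122},{"delta_pos":[0,0,0],"twist":-0.122},{"delta_pos":[0,0,0],"twist":-0.122},{"delta_pos":[0,0,0],"twist":-0.122},{"delta_pos":[0,0,0],"twist":-0.122},{"delta_pos":[0,0,0],"twist":-0.122},{"delta_pos":[0,0,0],"twist":-0.122}])

```text
clock: 25.1
tcp_pos: [599.1, 22.7, 199.1]
tcp_rot: [3.142, 0.0, 2.816]
ft_force: [-0.3, -0.2, -0.8]
gripper_width: 39.9
finger_force: 0.0
```

Call:
move_arm(steps=[{"delta_pos":[0,0,0],"twist":-0.122},{"delta_pos":[0,0,0],"twist":0},{"delta_pos":[0,0,0],"twist":0}])

```text
clock: 25.35
tcp_pos: [599.1, 22.6, 199.2]
tcp_rot: [3.141, 0.0, 2.929]
ft_force: [0.4, 0.1, 1.0]
gripper_width: 39.8
finger_force: 0.0
```

```bash
python3 - <<'E'
from m import *
d=snap('wrist','w9.png');print(d['st']['tcp_pos'],d['st']['tcp_rot'],d['st']['joint_positions'].round(2))
print(proj(d,[599.4,22.8,161]))
g=cv2.cvtColor(d['image'],cv2.COLOR_RGB2GRAY)
print(proj(d,[474.4,50,114]))
E
```

```text
[599.0827554   22.63086493 199.18350757] [3.14135042e+00 1.57357610e-04 2.92871557e+00] [-0.23  0.34  0.15  1.7  -0.06  1.1   1.3 ]
[281.74476813 235.94804234]
[282.00033806  33.615454  ]
```

Call:
move_arm(steps=[{"delta_pos":[0,0,15],"twist":0},{"delta_pos":[0,0,22],"twist":0},{"delta_pos":[0,0,16],"twist":0},{"delta_pos":[0,0,6],"twist":0},{"delta_pos":[0,0,0],"twist":0}], gripper=40)

```text
clock: 25.82
tcp_pos: [597.7, 22.7, 138.6]
tcp_rot: [-3.14, -0.003, 2.931]
ft_force: [0.1, -0.7, -0.0]
gripper_width: 40.2
finger_force: 0.0
```

Call:
move_arm(steps=[{"delta_pos":[0,0,0],"twist":0},{"delta_pos":[0,0,0],"twist":0},{"delta_pos":[0,0,0],"twist":0},{"delta_pos":[0,0,0],"twist":0}], gripper=5)

```text
clock: 26.15
tcp_pos: [600.1, 22.7, 141.6]
tcp_rot: [3.141, 0.003, 2.932]
ft_force: [-0.7, 0.5, 2.8]
gripper_width: 15.0
finger_force: 25.1
```

```bash
python3 - <<'E'
from m import *
im=cv2.imread('pics/w9.png'); hsv=cv2.cvtColor(im,cv2.COLOR_BGR2HSV)
w=((hsv[...,2]>120)).astype(np.uint8)
for r in range(8,80,6): print(r,''.join('#' if w[r,c] else '.' for c in range(200,360,3)))
E
```

```text
8 ###...................................................
14 #####......................##........................#
20 ######.................###########..................##
26 ########.............##############...............####
32 #########............###############.............#####
38 ###########..........###############...........#######
44 ############.........###############.........#########
50 ##############.......#.#############........##########
56 ###############........#........##........############
62 #################.........######.........#############
68 ##################.....................###############
74 ###################...................################
```

The stain cap sits centred in the notch. Now turn to the one-stud compartment.

Call:
move_arm(steps=[{"delta_pos":[0.5,-8.5,0],"twist":0.121},{"delta_pos":[0.5,-8.5,0],"twist":0.121},{"delta_pos":[0.5,-8.5,0],"twist":0.121},{"delta_pos":[0.5,-8.5,0],"twist":0.121},{"delta_pos":[0.5,-8.5,0],"twist":0.121},{"delta_pos":[0.5,-8.5,0],"twist":0.121},{"delta_pos":[0.5,-8.5,0],"twist":0.121},{"delta_pos":[0.5,-8.5,0],"twist":0.121},{"delta_pos":[0.5,-8.5,0],"twist":0.121},{"delta_pos":[0.5,-8.5,0],"twist":0.121},{"delta_pos":[0.5,-8.5,0],"twist":0.121},{"delta_pos":[0.5,-8.5,0],"twist":0.121}])

```text
clock: 27.15
tcp_pos: [524.2, -32.9, 141.6]
tcp_rot: [3.14, -0.001, 1.475]
ft_force: [-1.6, 0.3, 3.5]
gripper_width: 14.8
finger_force: 25.4
```

Call:
move_arm(steps=[{"delta_pos":[0.5,-8.5,0],"twist":0.121},{"delta_pos":[0,0,0],"twist":0},{"delta_pos":[0,0,0],"twist":0},{"delta_pos":[0,0,0],"twist":0}])

```text
clock: 27.48
tcp_pos: [515.0, -31.6, 141.6]
tcp_rot: [-3.141, -0.001, 1.36]
ft_force: [-4.5, -0.1, 6.4]
gripper_width: 15.2
finger_force: 25.6
```

Call:
move_arm(steps=[{"delta_pos":[0,0,0],"twist":0},{"delta_pos":[0,0,0],"twist":0},{"delta_pos":[0,0,-15],"twist":0},{"delta_pos":[0,0,-30],"twist":0},{"delta_pos":[0,0,-30],"twist":0},{"delta_pos":[0,0,-15],"twist":0},{"delta_pos":[0,0,0],"twist":0}], gripper=40)

```text
clock: 28.07
tcp_pos: [518.4, -31.8, 234.3]
tcp_rot: [3.134, -0.003, 1.359]
ft_force: [-0.1, 0.0, -0.9]
gripper_width: 40.0
finger_force: 0.0
```

```bash
python3 - <<'E'
from m import *
d=snap('wrist'); s=d['st']; print(s['tcp_pos'])
d['st']={'tcp_pos':[438.566,45.864,396.32],'tcp_rot':[-3.14123835e+00,-6.91890110e-05,-8.82951386e-02]}
for u,v in [(465,60),(505,120),(545,180)]: print(on(d,u,v,0))
for u,v in [(490,63),(525,105),(560,152)]: print(on(d,u,v,0),on(d,u,v,100))
E
```

```text
[518.38268129 -31.80331151 234.29020915]
[ 597.6 -301.1    0. ]
[ 487.3 -392.1    0. ]
[ 360.9 -521.6    0. ]
[ 596.4 -360.     0. ] [ 580.3 -285.8  100. ]
[ 519.2 -449.2    0. ] [ 517.5 -358.4  100. ]
[ 422.1 -568.1    0. ] [ 438.4 -455.2  100. ]
```

Call:
move_arm(steps=[{"delta_pos":[-20,5,0],"twist":-0.0},{"delta_pos":[-36,10,0],"twist":0},{"delta_pos":[-36,10,0],"twist":0},{"delta_pos":[-36,10,0],"twist":0},{"delta_pos":[-36,9,0],"twist":0},{"delta_pos":[-26,6,0],"twist":0},{"delta_pos":[0,0,0],"twist":-0.12},{"delta_pos":[0,0,0],"twist":-0.12},{"delta_pos":[0,0,0],"twist":-0.12},{"delta_pos":[0,0,0],"twist":-0.12},{"delta_pos":[0,0,0],"twist":-0.12},{"delta_pos":[0,0,0],"twist":-0.12}], gripper=50)

```text
clock: 29.12
tcp_pos: [523.6, -227.5, 228.4]
tcp_rot: [-3.14, -0.002, 2.085]
ft_force: [-0.3, 0.6, -0.8]
gripper_width: 50.3
finger_force: 0.0
```

Call:
move_arm(steps=[{"delta_pos":[0,0,0],"twist":-0.12},{"delta_pos":[0,0,0],"twist":-0.12},{"delta_pos":[0,0,0],"twist":-0.12},{"delta_pos":[0,0,0],"twist":-0.12},{"delta_pos":[0,0,0],"twist":-0.12},{"delta_pos":[0,0,0],"twist":-0.12},{"delta_pos":[0,0,0],"twist":-0.12},{"delta_pos":[0,0,0],"twist":0},{"delta_pos":[0,0,0],"twist":0}])

```text
clock: 29.87
tcp_pos: [523.7, -227.7, 228.9]
tcp_rot: [3.141, -0.002, 2.916]
ft_force: [1.0, -0.9, -0.0]
gripper_width: 50.0
finger_force: 0.0
```

```bash
python3 - <<'E'
from m import *
d=snap('wrist','w10.png');print(d['st']['tcp_pos'],d['st']['tcp_rot'],d['st']['joint_positions'].round(2))
p=proj(d,[528,-227.5,67]).astype(int);print(p)
hsv=cv2.cvtColor(d['image'],cv2.COLOR_RGB2HSV)
w=((hsv[...,2]<70)&(hsv[...,1]<90)).astype(np.uint8)
b=blob(d,w,(p[0]-35,p[1]-35,p[0]+35,p[1]+35));print(b,on(d,*b[0],67))
o=((hsv[...,0]<18)&(hsv[...,1]>150)).astype(np.uint8)
print(blob(d,o,(p[0]-50,p[1]-50,p[0]+50,p[1]+50)))
E
```

```text
[ 523.74344    -227.68152345  228.94546923] [ 3.14121403e+00 -2.11699475e-03  2.91578422e+00] [ 0.05  0.27  0.35  1.74 -0.1   1.15  1.77]
[282 192]
(array([269.78826896, 192.83690987]), array([247, 179,  43,  28, 699], dtype=int32)) [ 525.4 -239.6   67. ]
(array([281.06578947, 177.64473684]), array([269, 174,  23,  13,  76], dtype=int32))
```

Call:
move_arm(steps=[{"delta_pos":[-3,-2,15],"twist":0},{"delta_pos":[0,0,30],"twist":0},{"delta_pos":[0,0,36],"twist":0},{"delta_pos":[0,0,36],"twist":0},{"delta_pos":[0,0,30],"twist":0},{"delta_pos":[0,0,18],"twist":0},{"delta_pos":[0,0,10],"twist":0},{"delta_pos":[0,0,3],"twist":0},{"delta_pos":[0,0,0],"twist":0},{"delta_pos":[0,0,0],"twist":0}])

```text
clock: 30.75
tcp_pos: [527.9, -231.0, 53.4]
tcp_rot: [-3.141, 0.002, 2.918]
ft_force: [0.5, 0.1, -0.2]
gripper_width: 50.0
finger_force: 0.0
```

Call:
move_arm(steps=[{"delta_pos":[0,0,0],"twist":0},{"delta_pos":[0,0,0],"twist":0},{"delta_pos":[0,0,0],"twist":0},{"delta_pos":[0,0,0],"twist":0}], gripper=5, force=50)

```text
clock: 31.08
tcp_pos: [528.0, -230.9, 53.8]
tcp_rot: [3.142, 0.003, 2.919]
ft_force: [-0.5, 0.3, 6.3]
gripper_width: 19.8
finger_force: 48.9
```

Call:
move_arm(steps=[{"delta_pos":[0,0,-8],"twist":0},{"delta_pos":[0,0,-25],"twist":0},{"delta_pos":[0,0,-36],"twist":0},{"delta_pos":[0,0,-38],"twist":0},{"delta_pos":[0,0,-38],"twist":0},{"delta_pos":[0,0,-30],"twist":0},{"delta_pos":[0,0,-10],"twist":0},{"delta_pos":[0,0,0],"twist":0}])

```text
clock: 31.75
tcp_pos: [528.5, -231.3, 240.9]
tcp_rot: [-3.141, 0.007, 2.919]
ft_force: [0.6, 0.4, -0.2]
gripper_width: 19.6
finger_force: 49.1
```

Call:
move_arm(steps=[{"delta_pos":[3,20,0],"twist":0},{"delta_pos":[6,35,0],"twist":0},{"delta_pos":[6,35,0],"twist":0},{"delta_pos":[6,35,0],"twist":0},{"delta_pos":[6,35,0],"twist":0},{"delta_pos":[6,35,0],"twist":0},{"delta_pos":[6,35,0],"twist":0},{"delta_pos":[6,35,0],"twist":0},{"delta_pos":[6,30,0],"twist":0},{"delta_pos":[5,20,0],"twist":0},{"delta_pos":[1,5,0],"twist":0},{"delta_pos":[0,0,0],"twist":0}])

```text
clock: 32.75
tcp_pos: [540.5, 95.9, 235.2]
tcp_rot: [-3.14, -0.004, 2.923]
ft_force: [0.7, -0.1, -0.9]
gripper_width: 19.9
finger_force: 49.1
```

```bash
python3 - <<'E'
from m import *
d=snap('wrist','w11.png');print(d['st']['tcp_pos'],d['st']['tcp_rot'],d['st']['gripper_width'],d['st']['finger_force'])
E
```

```text
[540.51913043  95.92268818 235.19138082] [-3.14016836 -0.00355193  2.92283716] 19.87443410609818 49.07133168137079
```

View pics/w11.png

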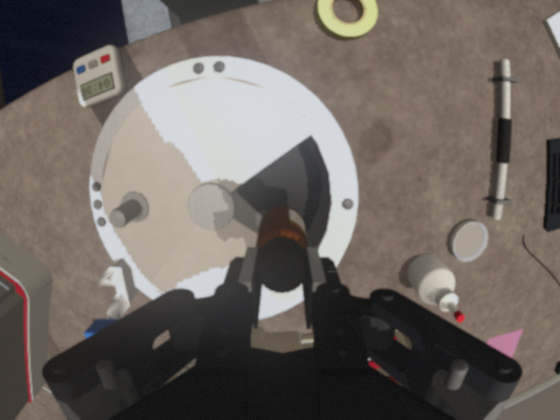

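Amber bottle is held upright over the notch, with the single stud at (348,203). The bar is at (505,60)–(498,217).

Call:
move_arm(steps=[{"delta_pos":[-3,-1,15],"twist":0},{"delta_pos":[0,0,25],"twist":0},{"delta_pos":[0,0,25],"twist":0},{"delta_pos":[0,0,20],"twist":0},{"delta_pos":[0,0,18],"twist":0},{"delta_pos":[0,0,14],"twist":0},{"delta_pos":[0,0,8],"twist":0},{"delta_pos":[0,0,4],"twist":0},{"delta_pos":[0,0,3],"twist":0},{"delta_pos":[0,0,0],"twist":0},{"delta_pos":[0,0,0],"twist":0}])

```text
clock: 33.72
tcp_pos: [545.3, 92.3, 106.0]
tcp_rot: [3.141, 0.001, 2.918]
ft_force: [-0.6, -0.3, -0.4]
gripper_width: 19.4
finger_force: 49.1
```

Call:
move_arm(steps=[{"delta_pos":[0,0,2],"twist":0},{"delta_pos":[0,0,0],"twist":0}])

```text
clock: 33.88
tcp_pos: [545.0, 92.6, 103.8]
tcp_rot: [3.141, 0.001, 2.919]
ft_force: [0.4, -0.1, 0.0]
gripper_width: 19.6
finger_force: 49.1
```

Call:
move_arm(steps=[{"delta_pos":[0,0,2],"twist":0},{"delta_pos":[0,0,2],"twist":0},{"delta_pos":[0,0,0],"twist":0}])

```text
clock: 34.13
tcp_pos: [545.8, 92.7, 100.8]
tcp_rot: [3.141, 0.002, 2.919]
ft_force: [-0.9, 0.8, 7.5]
gripper_width: 19.6
finger_force: 49.9
```

Call:
move_arm(steps=[{"delta_pos":[0,0,0],"twist":0},{"delta_pos":[0,0,0],"twist":0},{"delta_pos":[0,0,0],"twist":0},{"delta_pos":[0,0,-15],"twist":0},{"delta_pos":[0,0,-30],"twist":0},{"delta_pos":[0,0,-35],"twist":0},{"delta_pos":[0,0,-25],"twist":0},{"delta_pos":[0,0,-20],"twist":0},{"delta_pos":[0,-20,0],"twist":0},{"delta_pos":[0,-25,0],"twist":0},{"delta_pos":[0,0,0],"twist":0},{"delta_pos":[0,0,0],"twist":0}], gripper=38, force=25)

```text
clock: 35.13
tcp_pos: [534.4, 47.0, 224.2]
tcp_rot: [-3.141, -0.0, 2.916]
ft_force: [0.1, 1.0, -0.2]
gripper_width: 37.5
finger_force: 0.0
```

```bash
python3 - <<'E'
from m import *
d=snap('wrist','w12.png');print(d['st']['tcp_pos'],d['st']['tcp_rot'],d['st']['gripper_width'])
p=proj(d,[543.5,94.1,114]).astype(int);print(p)
hsv=cv2.cvtColor(d['image'],cv2.COLOR_RGB2HSV)
o=((hsv[...,0]<18)&(hsv[...,1]>140)&(hsv[...,2]>40)).astype(np.uint8)
print(blob(d,o,(p[0]-50,p[1]-50,p[0]+50,p[1]+50)))
g=hsv[...,2]
for r in range(p[1]-36,p[1]+40,5): print(r,' '.join('%3d'%g[r,c] for c in range(p[0]-50,p[0]+51,5)))
E
```

```text
[534.35458112  46.98126312 224.20304292] [-3.14137788e+00 -1.27185733e-04  2.91557995e+00] 37.497577250010245
[340 200]
(array([342.2       , 184.91428571]), array([336, 182,  13,   9,  35], dtype=int32))
164 216 217 218 217 219 221 221 201 100  95  93  92  92  52  47  46  48  46  44  49 218
169 216 216 216 217 219 219 156  92  92  91  89  89  88  56  44  41  44  45  44  45 191
174 216 216 216 216 206  94  70  66  65  77  88  86  85  70  42  40  43  43  43  44 180
179 216 215 215 165  72  66  66  63  61  67  76  83  84  73  43  40  42  45  46  46 144
184 215 211 111  79  69  64  63  71  94  90 103  90  80  65  40  38  41  45  41  44 170
189 171  87  83  72  62  62  65  65  49  47  50  72  77  69  39  35  45  44  44  41 161
194 217 100  81  76  61  59  64  50  53  61  63  64  68  56  37  39  45  45  46  43 117
199 217 152  80  79  69  57  61  46  59  61  59  59  58  34  37  37  46  43  46  42 103
204 214 187  80  77  74  71  66  55  61  58  57  54  58  32  34  36  47  44  45  43 169
209 169 120 119  79  71  67  68  64  54  58  58  55  56  33  34  45  48  45  43  43 200
214 142 107 117 118  76  70  65  63  62  55  54  56  41  29  35  49  47  44  43  50 219
219 142 140 104 115 118  76  65  61  62  59  59  57  33  31  47  46  48  48  43  72 222
224 153 153 150 116 108 116  73  64  61  58  56  45  38  39  49  49  48  47  45 121 222
229 187 153 153 150 141 104  99  73  62  58  55  33  33  49  49  49  48  46  47 194 222
234 213 152 153 152 151 213 153  97  61  57  45  32  45  52  48  48  47  48  82 221 222
239 216 215 204 176 204 215 215 203 114  57  38  41  50  52  51  47  46  48 184 222 222
```

Call:
move_arm(steps=[{"delta_pos":[0,-20,0],"twist":0},{"delta_pos":[0,-35,0],"twist":0},{"delta_pos":[1,-25,0],"twist":0},{"delta_pos":[0,0,0],"twist":0.12},{"delta_pos":[0,0,0],"twist":0.12},{"delta_pos":[0,0,0],"twist":0.12},{"delta_pos":[0,0,0],"twist":0.12},{"delta_pos":[0,0,0],"twist":0.12},{"delta_pos":[0,0,0],"twist":0.12},{"delta_pos":[0,0,0],"twist":0.12},{"delta_pos":[0,0,0],"twist":0.12},{"delta_pos":[0,0,0],"twist":0.12}])

```text
clock: 36.18
tcp_pos: [516.3, -27.6, 223.9]
tcp_rot: [-3.141, -0.001, 1.835]
ft_force: [-0.6, 0.3, -0.5]
gripper_width: 38.0
finger_force: 0.0
```

Call:
move_arm(steps=[{"delta_pos":[0,0,0],"twist":0.12},{"delta_pos":[0,0,0],"twist":0.12},{"delta_pos":[0,0,0],"twist":0.12},{"delta_pos":[0,0,0],"twist":0.12},{"delta_pos":[0,0,0],"twist":0},{"delta_pos":[0,0,0],"twist":0}])

```text
clock: 36.68
tcp_pos: [516.2, -28.0, 224.0]
tcp_rot: [-3.141, -0.0, 1.364]
ft_force: [-0.7, 0.0, 0.4]
gripper_width: 38.4
finger_force: 0.0
```

Call:
move_arm(steps=[{"delta_pos":[-3,0,18],"twist":0},{"delta_pos":[0,0,28],"twist":0},{"delta_pos":[0,0,22],"twist":0},{"delta_pos":[0,0,14],"twist":0},{"delta_pos":[0,0,2],"twist":0},{"delta_pos":[0,0,0],"twist":0}])

```text
clock: 37.18
tcp_pos: [514.9, -31.7, 139.5]
tcp_rot: [-3.14, 0.001, 1.361]
ft_force: [0.2, -1.1, -0.7]
gripper_width: 37.9
finger_force: 0.0
```

Call:
move_arm(steps=[{"delta_pos":[0,0,0],"twist":0},{"delta_pos":[0,0,0],"twist":0},{"delta_pos":[0,0,0],"twist":0},{"delta_pos":[0,0,0],"twist":0}], gripper=5)

```text
clock: 37.52
tcp_pos: [516.3, -32.0, 141.5]
tcp_rot: [3.14, -0.001, 1.359]
ft_force: [-1.1, -0.2, 5.1]
gripper_width: 14.6
finger_force: 24.6
```

Call:
move_arm(steps=[{"delta_pos":[0.5,-8.5,0],"twist":0.121},{"delta_pos":[0.5,-8.5,0],"twist":0.121},{"delta_pos":[0.5,-8.5,0],"twist":0.121},{"delta_pos":[0.5,-8.5,0],"twist":0.121},{"delta_pos":[0.5,-8.5,0],"twist":0.121},{"delta_pos":[0.5,-8.5,0],"twist":0.121},{"delta_pos":[0.5,-8.5,0],"twist":0.121},{"delta_pos":[0.5,-8.5,0],"twist":0.121},{"delta_pos":[0.5,-8.5,0],"twist":0.121},{"delta_pos":[0.5,-8.5,0],"twist":0.121},{"delta_pos":[0.5,-8.5,0],"twist":0.121},{"delta_pos":[0.5,-8.5,0],"twist":0.121}])

```text
clock: 38.52
tcp_pos: [458.0, 43.3, 141.4]
tcp_rot: [-3.141, 0.005, -0.099]
ft_force: [-8.3, 0.5, 12.5]
gripper_width: 14.7
finger_force: 26.3
```

Call:
move_arm(steps=[{"delta_pos":[0.5,-8.5,0],"twist":0.121},{"delta_pos":[0,0,0],"twist":0},{"delta_pos":[0,0,0],"twist":0},{"delta_pos":[0,0,0],"twist":0}])

```text
clock: 38.85
tcp_pos: [459.3, 53.3, 141.5]
tcp_rot: [-3.139, 0.005, -0.213]
ft_force: [-8.8, 2.6, 13.7]
gripper_width: 14.7
finger_force: 26.3
```

Call:
move_arm(steps=[{"delta_pos":[0,0,0],"twist":0},{"delta_pos":[0,0,0],"twist":0},{"delta_pos":[0,0,-15],"twist":0},{"delta_pos":[0,0,-30],"twist":0},{"delta_pos":[0,0,-30],"twist":0},{"delta_pos":[0,0,-30],"twist":0},{"delta_pos":[0,0,-10],"twist":0},{"delta_pos":[0,0,0],"twist":0},{"delta_pos":[0,0,0],"twist":0}], gripper=40)

```text
clock: 39.6
tcp_pos: [461.2, 51.6, 255.0]
tcp_rot: [-3.141, -0.0, -0.214]
ft_force: [0.3, 0.0, -0.9]
gripper_width: 40.0
finger_force: 0.0
```

```bash
python3 - <<'E'
from m import *
d=snap('wrist','w13.png');print(d['st']['tcp_pos'],d['st']['tcp_rot'])
e=dict(d); e['st']={'tcp_pos':[540.519,95.923,235.191],'tcp_rot':[-3.14016836,-.00355193,2.92283716]}
print('bar w11',on(e,505,60,14),on(e,498,217,14))
# pin & fork pixel
hsv=cv2.cvtColor(d['image'],cv2.COLOR_RGB2HSV)
for n,p in [('pin',[462.6,52.5,161]),('hub',[531,37.5,137]),('bA',[598.7,368.8,14]),('bB',[388.5,408.8,14])]: print(n,proj(d,p))
im=d['image'];
# dark notch
m=((hsv[...,2]<150)).astype(np.uint8)
hx=proj(d,[531,37.5,137])
g=hsv[...,2]
C=np.array([531,37.5])
for r in (60,75,90):
  row=''
  for a in range(-70,50,3):
    t=np.radians(a); u,v=proj(d,[C[0]+r*np.cos(t),C[1]+r*np.sin(t),125]); u,v=int(round(u)),int(round(v))
    row+=('%d:%d '%(a,g[v,u])) if 0<=v<420 and 0<=u<560 else '%d:x '%a
  print(r,row)
E
```

```text
[461.24180691  51.58639757 254.9571622 ] [-3.14109807e+00 -2.64920313e-04 -2.14077765e-01]
bar w11 [443.9 414.   14. ] [654.2 377.6  14. ]
pin [280.31623012 207.84829125]
hub [280.52119557 113.86342428]
bA [ 43.33504834 133.48353101]
bB [ 69.26184766 271.02793384]
60 -70:222 -67:221 -64:222 -61:221 -58:222 -55:221 -52:221 -49:221 -46:175 -43:170 -40:170 -37:170 -34:170 -31:171 -28:171 -25:171 -22:172 -19:172 -16:170 -13:172 -10:171 -7:171 -4:172 -1:174 2:173 5:172 8:174 11:174 14:174 17:175 20:174 23:141 26:218 29:221 32:221 35:220 38:221 41:221 44:221 47:222 
75 -70:222 -67:222 -64:222 -61:221 -58:221 -55:222 -52:221 -49:221 -46:182 -43:167 -40:167 -37:167 -34:168 -31:168 -28:168 -25:167 -22:167 -19:167 -16:168 -13:169 -10:168 -7:168 -4:167 -1:168 2:168 5:169 8:169 11:171 14:171 17:171 20:172 23:159 26:220 29:221 32:221 35:221 38:221 41:222 44:221 47:221 
90 -70:221 -67:221 -64:222 -61:221 -58:221 -55:221 -52:221 -49:221 -46:176 -43:162 -40:162 -37:163 -34:164 -31:163 -28:164 -25:164 -22:165 -19:163 -16:164 -13:165 -10:163 -7:166 -4:166 -1:167 2:166 5:167 8:167 11:167 14:168 17:169 20:169 23:157 26:220 29:221 32:220 35:221 38:221 41:221 44:221 47:221
```

Call:
move_arm(steps=[{"delta_pos":[1,-20,0],"twist":0},{"delta_pos":[1,-35,0],"twist":0},{"delta_pos":[1,-35,0],"twist":0},{"delta_pos":[1,-35,0],"twist":0},{"delta_pos":[1,-35,0],"twist":0},{"delta_pos":[1,-35,0],"twist":0},{"delta_pos":[1,-35,0],"twist":0},{"delta_pos":[2,-35,0],"twist":0},{"delta_pos":[2,-35,0],"twist":0},{"delta_pos":[2,-35,0],"twist":-0.04},{"delta_pos":[0,-20,0],"twist":0},{"delta_pos":[0,0,0],"twist":0}], gripper=60)

```text
clock: 40.65
tcp_pos: [546.4, 401.8, 250.9]
tcp_rot: [3.14, 0.004, -0.167]
ft_force: [-0.8, 0.8, -0.9]
gripper_width: 60.0
finger_force: 0.0
```

Call:
move_arm(steps=[{"delta_pos":[0,0,0],"twist":0},{"delta_pos":[0,0,0],"twist":0}])

```text
clock: 40.82
tcp_pos: [548.5, 393.9, 253.3]
tcp_rot: [3.138, 0.001, -0.176]
ft_force: [0.9, -0.4, -0.1]
gripper_width: 60.5
finger_force: 0.0
```

```bash
python3 - <<'E'
from m import *
d=snap('wrist','w14.png');print(d['st']['tcp_pos'],d['st']['tcp_rot'],d['st']['joint_positions'].round(2))
hsv=cv2.cvtColor(d['image'],cv2.COLOR_RGB2HSV)
m=((hsv[...,2]>130)&(hsv[...,1]<50)).astype(np.uint8)
n,l,s,c=cv2.connectedComponentsWithStats(m)
for i in range(1,n):
    if s[i,4]>80: print(s[i],c[i].round(),on(d,*c[i],14))
k=((hsv[...,2]<60)).astype(np.uint8)
n,l,s,c=cv2.connectedComponentsWithStats(k)
for i in range(1,n):
    if s[i,4]>80: print('dark',s[i],c[i].round(),on(d,*c[i],18))
E
```

```text
[548.4570055  393.87245975 253.31945926] [ 3.13786890e+00  1.46271540e-03 -1.75779959e-01] [-0.98  0.46  0.42  1.45 -0.19  1.28 -2.28]
[ 350    0   52   41 1721] [375.  19.] [717.2 250.   14. ]
[ 279   26   63   54 2188] [314.  54.] [681.5 331.4  14. ]
[ 502   60   58  198 8562] [535. 167.] [502.   15.5  14. ]
[336  75  17   9  85] [343.  79.] [647.8 302.4  14. ]
[273  79  15  23 263] [281.  90.] [645.3 376.2  14. ]
[276 106  11  43 452] [281. 127.] [602.9 384.1  14. ]
[274 198  13  39 418] [280. 216.] [495.5 404.4  14. ]
[ 129  226   82   74 2386] [161. 263.] [458.2 576.8  14. ]
[272 239  16  20 231] [280. 248.] [453.7 412.1  14. ]
[104 271  26  20 158] [117. 282.] [436.6 660.   14. ]
[ 210  306  146   48 4335] [290. 332.] [317.3 422.2  14. ]
[ 506  318   54   62 1439] [539. 345.] [116.3 -76.   14. ]
[   0  328   68   53 2009] [ 26. 348.] [299.2 974.3  14. ]
[ 113  350   60   64 1581] [146. 379.] [234.9 692.7  14. ]
[ 391  350   40   53 1004] [408. 375.] [168.3 236.4  14. ]
[435 390  18  26 258] [443. 404.] [ 41.1 152.3  14. ]
dark [   0    0   21   63 1034] [ 8. 27.] [858.3 754.8  18. ]
dark [    0    63   202   153 20561] [100. 142.] [635.1 614.6  18. ]
dark [ 469  103   46  117 3325] [489. 153.] [534.  111.1  18. ]
dark [274 148  17  49 670] [282. 172.] [550.9 392.   18. ]
dark [    0   252   552   168 47719] [284. 364.] [257.1 440.7  18. ]
dark [ 481  257   79   65 3244] [530. 286.] [292.    3.7  18. ]
dark [550 391  10  23  96] [555. 403.] [-194.4 -254.9   18. ]
```

Call:
move_arm(steps=[{"delta_pos":[1,0,20],"twist":0.01},{"delta_pos":[0,0,38],"twist":0},{"delta_pos":[0,0,38],"twist":0},{"delta_pos":[0,0,38],"twist":0},{"delta_pos":[0,0,38],"twist":0},{"delta_pos":[0,0,30],"twist":0},{"delta_pos":[0,0,20],"twist":0},{"delta_pos":[0,0,12],"twist":0},{"delta_pos":[0,0,7],"twist":0},{"delta_pos":[0,0,3],"twist":0},{"delta_pos":[0,0,0],"twist":0},{"delta_pos":[0,0,0],"twist":0}])

```text
clock: 41.87
tcp_pos: [550.8, 396.2, 13.0]
tcp_rot: [-3.139, -0.002, -0.185]
ft_force: [-0.4, 0.7, -0.0]
gripper_width: 60.0
finger_force: 0.0
```

Call:
move_arm(steps=[{"delta_pos":[-1,2,5],"twist":0},{"delta_pos":[0,0,3],"twist":0},{"delta_pos":[0,0,0],"twist":0},{"delta_pos":[0,0,0],"twist":0}])

```text
clock: 42.2
tcp_pos: [548.2, 394.0, 3.4]
tcp_rot: [-3.141, 0.0, -0.184]
ft_force: [0.1, -0.3, -0.5]
gripper_width: 60.0
finger_force: 0.0
```

Call:
move_arm(steps=[{"delta_pos":[0,0,0],"twist":0},{"delta_pos":[0,0,0],"twist":0},{"delta_pos":[0,0,0],"twist":0},{"delta_pos":[0,0,0],"twist":0},{"delta_pos":[0,0,0],"twist":0}], gripper=5, force=90)

```text
clock: 42.62
tcp_pos: [548.6, 394.1, 3.8]
tcp_rot: [-3.141, -0.0, -0.184]
ft_force: [-0.7, -1.2, 3.0]
gripper_width: 16.9
finger_force: 88.0
```

Call:
move_arm(steps=[{"delta_pos":[0,0,-10],"twist":0},{"delta_pos":[0,0,-25],"twist":0},{"delta_pos":[0,0,-35],"twist":0},{"delta_pos":[0,0,-35],"twist":0},{"delta_pos":[0,0,-35],"twist":-0.05},{"delta_pos":[0,0,-35],"twist":-0.1},{"delta_pos":[0,0,-30],"twist":-0.11},{"delta_pos":[0,0,-20],"twist":-0.11},{"delta_pos":[0,0,-10],"twist":-0.11},{"delta_pos":[0,0,0],"twist":-0.11},{"delta_pos":[0,0,0],"twist":-0.11},{"delta_pos":[0,0,0],"twist":-0.11}])

```text
clock: 43.62
tcp_pos: [548.1, 393.7, 238.9]
tcp_rot: [3.142, -0.0, 0.631]
ft_force: [-0.3, 0.2, -2.1]
gripper_width: 17.2
finger_force: 88.1
```

Call:
move_arm(steps=[{"delta_pos":[0,0,0],"twist":-0.11},{"delta_pos":[0,0,0],"twist":-0.11},{"delta_pos":[0,0,0],"twist":-0.11},{"delta_pos":[0,0,0],"twist":-0.11},{"delta_pos":[0,0,0],"twist":-0.11},{"delta_pos":[0,0,0],"twist":-0.1},{"delta_pos":[0,0,0],"twist":-0.08},{"delta_pos":[0,0,0],"twist":0},{"delta_pos":[0,0,0],"twist":0}])

```text
clock: 44.37
tcp_pos: [548.2, 393.6, 238.4]
tcp_rot: [-3.142, 0.0, 1.353]
ft_force: [-0.2, -0.3, -0.8]
gripper_width: 17.1
finger_force: 88.1
```

Call:
move_arm(steps=[{"delta_pos":[-15,6,0],"twist":0},{"delta_pos":[-28,11,0],"twist":0},{"delta_pos":[-34,13,0],"twist":0},{"delta_pos":[-34,13,0],"twist":0},{"delta_pos":[-34,13,0],"twist":0},{"delta_pos":[-34,13,0],"twist":0},{"delta_pos":[-34,13,0],"twist":0},{"delta_pos":[-34,13,0],"twist":0},{"delta_pos":[-34,13,0],"twist":0},{"delta_pos":[-34,13,0],"twist":0},{"delta_pos":[-24,9,0],"twist":0},{"delta_pos":[-12,4,0],"twist":0}])

```text
clock: 45.37
tcp_pos: [604.0, 15.2, 238.8]
tcp_rot: [3.14, 0.003, 1.347]
ft_force: [0.8, -0.1, -0.5]
gripper_width: 17.3
finger_force: 88.1
```

Call:
move_arm(steps=[{"delta_pos":[0,0,15],"twist":0},{"delta_pos":[0,0,15],"twist":0},{"delta_pos":[0,0,5],"twist":0},{"delta_pos":[0,0,0],"twist":0},{"delta_pos":[0,0,0],"twist":0}])

```text
clock: 45.78
tcp_pos: [604.2, 23.2, 203.4]
tcp_rot: [-3.141, -0.0, 1.357]
ft_force: [-0.4, -0.1, -1.1]
gripper_width: 16.9
finger_force: 88.1
```

```bash
python3 - <<'E'
from m import *
d=snap('wrist','w15.png');print(d['st']['tcp_pos'],d['st']['tcp_rot'],d['st']['gripper_width'])
print(proj(d,[531+73.25+20.2,37.5-16.1+91.8,162]),proj(d,[531+73.25-20.2,37.5-16.1-91.8,162]))
im=cv2.imread('pics/w15.png')
a=cv2.resize(im[60:360,130:430],(600,600),interpolation=cv2.INTER_CUBIC); cv2.imwrite('pics/w15c.png',a)
E
```

```text
[604.19991457  23.17387411 203.44691901] [-3.14128076e+00 -2.72650766e-04  1.35668745e+00] 16.919056503138158
[282.19397066  76.42971513] [281.43600232 353.98670395]
```

View pics/w15c.png

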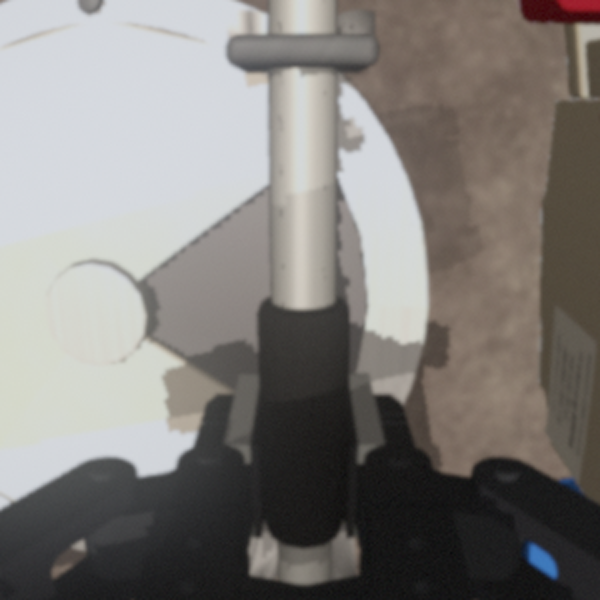

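The bar (column 303 of the crop) is centred between the two prongs of the fork beyond it, at 247 and 358; flange at (303,50) on the inside. Lower slowly.

Call:
move_arm(steps=[{"delta_pos":[-2,0,10],"twist":0},{"delta_pos":[0,0,15],"twist":0},{"delta_pos":[0,0,12],"twist":0},{"delta_pos":[0,0,7],"twist":0},{"delta_pos":[0,0,4],"twist":0},{"delta_pos":[0,0,0],"twist":0},{"delta_pos":[0,0,0],"twist":0}])

```text
clock: 46.42
tcp_pos: [604.2, 20.5, 155.4]
tcp_rot: [3.141, -0.0, 1.356]
ft_force: [-0.6, 0.2, -1.2]
gripper_width: 16.9
finger_force: 88.1
```

Call:
move_arm(steps=[{"delta_pos":[0,0,4],"twist":0},{"delta_pos":[0,0,4],"twist":0},{"delta_pos":[0,0,3],"twist":0},{"delta_pos":[0,0,0],"twist":0},{"delta_pos":[0,0,0],"twist":0}])

```text
clock: 46.83
tcp_pos: [603.8, 20.5, 144.1]
tcp_rot: [-3.141, 0.0, 1.356]
ft_force: [-0.0, -0.6, -1.8]
gripper_width: 16.7
finger_force: 88.1
```

Call:
move_arm(steps=[{"delta_pos":[0,0,3],"twist":0},{"delta_pos":[0,0,2],"twist":0},{"delta_pos":[0,0,0],"twist":0},{"delta_pos":[0,0,0],"twist":0}])

```text
clock: 47.17
tcp_pos: [603.8, 20.5, 139.1]
tcp_rot: [-3.141, -0.0, 1.356]
ft_force: [-0.8, -0.1, -1.7]
gripper_width: 17.0
finger_force: 88.1
```

Call:
move_arm(steps=[{"delta_pos":[0,0,2],"twist":0},{"delta_pos":[0,0,2],"twist":0},{"delta_pos":[0,0,1],"twist":0},{"delta_pos":[0,0,0],"twist":0},{"delta_pos":[0,0,0],"twist":0}])

```text
clock: 47.58
tcp_pos: [603.9, 20.5, 134.7]
tcp_rot: [3.142, -0.0, 1.356]
ft_force: [-2.2, 0.5, 3.5]
gripper_width: 17.0
finger_force: 88.5
```

Call:
move_arm(steps=[{"delta_pos":[0,0,1],"twist":0},{"delta_pos":[0,0,0],"twist":0}])

```text
clock: 47.75
tcp_pos: [604.0, 20.5, 134.6]
tcp_rot: [3.142, -0.001, 1.356]
ft_force: [-4.0, -0.0, 7.2]
gripper_width: 16.8
finger_force: 89.1
```

Call:
move_arm(steps=[{"delta_pos":[0,0,0],"twist":0},{"delta_pos":[0,0,0],"twist":0},{"delta_pos":[0,0,0],"twist":0},{"delta_pos":[0,0,-6],"twist":0},{"delta_pos":[0,0,-15],"twist":0},{"delta_pos":[0,0,-30],"twist":0},{"delta_pos":[0,0,-35],"twist":0},{"delta_pos":[0,0,-35],"twist":0},{"delta_pos":[0,0,-20],"twist":0},{"delta_pos":[0,0,0],"twist":0},{"delta_pos":[0,0,0],"twist":0}], gripper=45, force=25)

```text
clock: 48.67
tcp_pos: [604.7, 20.4, 275.9]
tcp_rot: [3.138, -0.001, 1.356]
ft_force: [0.4, -0.1, -1.4]
gripper_width: 45.1
finger_force: 0.0
```

```bash
python3 - <<'E'
from m import *
d=snap('wrist','w16.png');print(d['st']['tcp_pos'],d['st']['tcp_rot'],d['st']['gripper_width'])
C=np.array([604.2,21.4]);ax=np.array([.215,.977]);n=np.array([.977,-.215])
g=cv2.cvtColor(d['image'],cv2.COLOR_RGB2GRAY)
# black grip: dark pixels -> points at z145
k=(g<60).astype(np.uint8)
u,v=proj(d,[604.2,21.4,150]).astype(int);print(u,v)
b=blob(d,k,(u-45,v-70,u+45,v+45));print(b,on(d,*b[0],155))
for s in (-40,-25,0,25,40,60,70,95,102,107,112):
    row=[]
    for t in range(-20,21,2):
        p=proj(d,[*(C+s*ax+t*n),150]).astype(int); row.append(g[p[1],p[0]] if 0<=p[1]<420 else -1)
    print(s,row)
E
```

```text
[604.74968262  20.42199721 275.93278718] [ 3.13836743e+00 -1.27768909e-03  1.35570304e+00] 45.10810808761526
279 197
(array([285.32407407, 222.97222222]), array([275, 211,  16,  18, 108], dtype=int32)) [ 6.041e+02 -4.000e-01  1.550e+02]
-40 [np.uint8(178), np.uint8(178), np.uint8(178), np.uint8(177), np.uint8(177), np.uint8(177), np.uint8(176), np.uint8(140), np.uint8(121), np.uint8(135), np.uint8(141), np.uint8(132), np.uint8(125), np.uint8(111), np.uint8(114), np.uint8(166), np.uint8(167), np.uint8(168), np.uint8(169), np.uint8(168), np.uint8(166)]
-25 [np.uint8(123), np.uint8(103), np.uint8(94), np.uint8(94), np.uint8(104), np.uint8(101), np.uint8(74), np.uint8(61), np.uint8(62), np.uint8(60), np.uint8(59), np.uint8(57), np.uint8(56), np.uint8(55), np.uint8(54), np.uint8(74), np.uint8(101), np.uint8(131), np.uint8(169), np.uint8(169), np.uint8(168)]
0 [np.uint8(139), np.uint8(139), np.uint8(138), np.uint8(138), np.uint8(138), np.uint8(127), np.uint8(79), np.uint8(65), np.uint8(69), np.uint8(70), np.uint8(69), np.uint8(67), np.uint8(65), np.uint8(63), np.uint8(62), np.uint8(68), np
[... 1916 characters left out ...]
, np.uint8(112), np.uint8(110), np.uint8(101), np.uint8(99)]
107 [np.uint8(122), np.uint8(113), np.uint8(112), np.uint8(114), np.uint8(117), np.uint8(120), np.uint8(122), np.uint8(120), np.uint8(143), np.uint8(167), np.uint8(189), np.uint8(187), np.uint8(161), np.uint8(133), np.uint8(109), np.uint8(105), np.uint8(106), np.uint8(106), np.uint8(105), np.uint8(106), np.uint8(107)]
112 [np.uint8(109), np.uint8(112), np.uint8(116), np.uint8(118), np.uint8(120), np.uint8(117), np.uint8(118), np.uint8(118), np.uint8(118), np.uint8(114), np.uint8(107), np.uint8(107), np.uint8(108), np.uint8(106), np.uint8(106), np.uint8(104), np.uint8(106), np.uint8(108), np.uint8(104), np.uint8(102), np.uint8(102)]
```

```bash
python3 -c "
from workcell import ctrl
print(ctrl.sign_off())"
```

```text
the job is handed in; nothing more can be done
None
```

I handed the job in at about 49 s of the 210 s: all three bottles are in their compartments, the cover's opening is over the blank (about 1° off), and the bar is seated in both forks; hand-in gave no verdict, and only the bar's near end was visible in the final image check.

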